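Close up the deck of a model set in its gluing jig

TASK

First clear the three white foam-board offcuts off the gluing jig into the plain scrap tray. Then stand every loose deck module on the jig in one row that carries on from the glued-down module, each with its wide tiled strip to the open front, its back flush against the back rail and its side butted flush against its neighbour with no gap; the order does not matter, but the modules are hollow, so hold them with a light grip and do not press hard. Last, slide the end stop up until it meets the last module and then throw the lock lever beside it fully over to the back; leave the other things on the bench where they are.

Things in the scene. Friction and masses are not known exactly. Their poses are not given: they have to be found in the camera images.
- jig: Gluing jig, fixed: plywood bed 112 mm deep, 510 long (y = -290 to 220), its top at z = 8 mm. Origin: middle of the bed's front lower edge; x points from the open front to the back, y along the row. Aluminium rail along the back: inner face x = 100 mm, 10 mm higher than the bed. One module (pipe loop on top) is glued down at the +y end, origin x = 60, y = 190 mm; its free side is point row_start.
- row_start (a point): Foot of the glued-down module's free side: jig x = 60, y = 160, z = 8 mm. The row grows from here towards jig -y; each module is 60 mm wide and has its origin at jig x = 60 mm when it is against the rail.
- module_a: Loose deck module (may be absent), on top a single tilted screen. Tan tiled slab 80 (x) by 60 (y) by 14 mm; on it a grey housing 44 (x) by 30 (y) mm, z = 14 to 48 mm, to hold it by, centred 8 mm behind the slab's middle (x = +8). At most 68 mm high, 0.16 kg. Origin: centre of the underside; -x is the front (wide tiled strip). The fingers must not press it with more than 70 N in all.
- module_b: Loose deck module (may be absent), on top two small lying gas cylinders. Tan tiled slab 80 (x) by 60 (y) by 14 mm; on it a grey housing 44 (x) by 30 (y) mm, z = 14 to 48 mm, to hold it by, centred 8 mm behind the slab's middle (x = +8). At most 68 mm high, 0.16 kg. Origin: centre of the underside; -x is the front (wide tiled strip). The fingers must not press it with more than 70 N in all.
- module_c: Loose deck module (may be absent), on top a short round tank. Tan tiled slab 80 (x) by 60 (y) by 14 mm; on it a grey housing 44 (x) by 30 (y) mm, z = 14 to 48 mm, to hold it by, centred 8 mm behind the slab's middle (x = +8). At most 68 mm high, 0.16 kg. Origin: centre of the underside; -x is the front (wide tiled strip). The fingers must not press it with more than 70 N in all.
- module_d: Loose deck module (may be absent), on top a pump can with a bent pipe. Tan tiled slab 80 (x) by 60 (y) by 14 mm; on it a grey housing 44 (x) by 30 (y) mm, z = 14 to 48 mm, to hold it by, centred 8 mm behind the slab's middle (x = +8). At most 68 mm high, 0.16 kg. Origin: centre of the underside; -x is the front (wide tiled strip). The fingers must not press it with more than 70 N in all.
- module_e: Loose deck module (may be absent), on top four slanted vent louvres. Tan tiled slab 80 (x) by 60 (y) by 14 mm; on it a grey housing 44 (x) by 30 (y) mm, z = 14 to 48 mm, to hold it by, centred 8 mm behind the slab's middle (x = +8). At most 68 mm high, 0.16 kg. Origin: centre of the underside; -x is the front (wide tiled strip). The fingers must not press it with more than 70 N in all.
- strip_a: White foam-board offcut left lying on the jig's bed, 90 mm (x) by 24 mm (y) by 12 mm thick, 30 g. Origin: centre of its underside.
- strip_b: White foam-board offcut left lying on the jig's bed, 90 mm (x) by 24 mm (y) by 12 mm thick, 30 g. Origin: centre of its underside.
- strip_c: White foam-board offcut left lying on the jig's bed, 90 mm (x) by 24 mm (y) by 12 mm thick, 30 g. Origin: centre of its underside.
- scrap_tray: Plain black open tray for scrap, fixed, 160 (x) by 150 (y) by 45 mm high, walls and floor 4 to 5 mm, no dividers (the similar grey box with dividers is the parts sorter). Origin: centre of its underside.
- stop (a joint): Travel of the jig's sliding end stop in m: 0 = fully open at the -y end of the jig, grows as it slides towards the glued-down module (jig +y), at most 0.17. Light friction; it stays where it is left.
- stop_face (a point): Middle of the stop's inner face (meets the last module), z = 15.5 mm. The stop is an aluminium bar 90 (x) by 30 (y) by 14 mm with an upright grip tab 30 (x) by 16 (y) mm on it, tab top 58 mm above the bench; the tab's centre lies 3 mm behind (jig +x) and 15 mm outward (jig -y) of this point.
- lock (a joint): Angle of the lock lever in rad: 0 = leaning to the jig's front (-x), 1.0 = thrown fully over to the back (+x). It stays where it is left.
- lock_tip (a point): Tip of the black lock lever, 55 mm long, which stands on a grey block at the jig's -y end (jig x = 56, y = -250 mm) and swings along jig x about an axis along jig y.
- paint_jar: Bystander: small paint jar, 34 mm across, 45 mm high. Origin on its underside near the middle.
- glue_bottle: Bystander: glue bottle, 40 mm across, 120 mm high. Origin on its underside near the middle.
- tape_roll: Bystander: roll of masking tape, 90 mm across, 24 mm high. Origin on its underside near the middle.
- scissors: Bystander: scissors with red handles, about 200 mm long, lying flat. Origin on its underside near the middle.
- brush: Bystander: brush, 160 mm long, lying flat. Origin on its underside near the middle.

How it is judged:
On the way, in this order (a step that is already met when the one before it is completed fails the run):
1. all three offcuts lie in the scrap tray (x of strip_a in the frame of scrap_tray between -0.08 and 0.08 m and y of strip_a in the frame of scrap_tray between -0.075 and 0.075 m and z of each of strip_a, strip_b, strip_c in the frame of scrap_tray below 0.03 m and linear speed of each of strip_a, strip_b, strip_c below 0.03 m/s and x of strip_b in the frame of scrap_tray between -0.08 and 0.08 m and y of strip_b in the frame of scrap_tray between -0.075 and 0.075 m and x of strip_c in the frame of scrap_tray between -0.08 and 0.08 m and y of strip_c in the frame of scrap_tray between -0.075 and 0.075 m), for 0.2 s.
2. every module stands down on the jig's bed, facing the front, roughly along the rail (z of module_a in the frame of jig between 0.004 and 0.0125 m and x of module_a in the frame of jig between 0.045 and 0.065 m and x of jig in the frame of module_a below -0.03 m and z of module_b in the frame of jig between 0.004 and 0.0125 m and x of module_b in the frame of jig between 0.045 and 0.065 m and x of jig in the frame of module_b below -0.03 m and z of module_c in the frame of jig between 0.004 and 0.0125 m and x of module_c in the frame of jig between 0.045 and 0.065 m and x of jig in the frame of module_c below -0.03 m and z of module_d in the frame of jig between 0.004 and 0.0125 m and x of module_d in the frame of jig between 0.045 and 0.065 m and x of jig in the frame of module_d below -0.03 m and z of module_e in the frame of jig between 0.004 and 0.0125 m and x of module_e in the frame of jig between 0.045 and 0.065 m and x of jig in the frame of module_e below -0.03 m and y of each of module_a, module_b, module_c, module_d, module_e in the frame of jig above -0.16 m), for 0.2 s.
3. the end stop meets the last module of the closed row (z of module_a in the frame of jig between 0.004 and 0.0125 m and x of module_a in the frame of jig between 0.0575 and 0.065 m and x of jig in the frame of module_a below -0.03 m and angle between the y axis of each of module_a, module_b, module_c, module_d, module_e and the y axis of jig, either way round below 0.04 rad and (y of module_a in the frame of jig above 0.1275 m or (y of module_a in the frame of module_b between -0.0625 and -0.05 m and x of module_a in the frame of module_b between -0.006 and 0.006 m) or (y of module_a in the frame of module_c between -0.0625 and -0.05 m and x of module_a in the frame of module_c between -0.006 and 0.006 m) or (y of module_a in the frame of module_d between -0.0625 and -0.05 m and x of module_a in the frame of module_d between -0.006 and 0.006 m) or (y of module_a in the frame of module_e between -0.0625 and -0.05 m and x of module_a in the frame of module_e between -0.006 and 0.006 m)) and linear speed of each of module_a, module_b, module_c, module_d, module_e below 0.02 m/s and z of module_b in the frame of jig between 0.004 and 0.0125 m and x of module_b in the frame of jig between 0.0575 and 0.065 m and x of jig in the frame of module_b below -0.03 m and (y of module_b in the frame of jig above 0.1275 m or (y of module_b in the frame of module_a between -0.0625 and -0.05 m and x of module_b in the frame of module_a between -0.006 and 0.006 m) or (y of module_b in the frame of module_c between -0.0625 and -0.05 m and x of module_b in the frame of module_c between -0.006 and 0.006 m) or (y of module_b in the frame of module_d between -0.0625 and -0.05 m and x of module_b in the frame of module_d between -0.006 and 0.006 m) or (y of module_b in the frame of module_e between -0.0625 and -0.05 m and x of module_b in the frame of module_e between -0.006 and 0.006 m)) and z of module_c in the frame of jig between 0.004 and 0.0125 m and x of module_c in the frame of jig between 0.0575 and 0.065 m and x of jig in the frame of module_c below -0.03 m and (y of module_c in the frame of jig above 0.1275 m or (y of module_c in the frame of module_a between -0.0625 and -0.05 m and x of module_c in the frame of module_a between -0.006 and 0.006 m) or (y of module_c in the frame of module_b between -0.0625 and -0.05 m and x of module_c in the frame of module_b between -0.006 and 0.006 m) or (y of module_c in the frame of module_d between -0.0625 and -0.05 m and x of module_c in the frame of module_d between -0.006 and 0.006 m) or (y of module_c in the frame of module_e between -0.0625 and -0.05 m and x of module_c in the frame of module_e between -0.006 and 0.006 m)) and z of module_d in the frame of jig between 0.004 and 0.0125 m and x of module_d in the frame of jig between 0.0575 and 0.065 m and x of jig in the frame of module_d below -0.03 m and (y of module_d in the frame of jig above 0.1275 m or (y of module_d in the frame of module_a between -0.0625 and -0.05 m and x of module_d in the frame of module_a between -0.006 and 0.006 m) or (y of module_d in the frame of module_b between -0.0625 and -0.05 m and x of module_d in the frame of module_b between -0.006 and 0.006 m) or (y of module_d in the frame of module_c between -0.0625 and -0.05 m and x of module_d in the frame of module_c between -0.006 and 0.006 m) or (y of module_d in the frame of module_e between -0.0625 and -0.05 m and x of module_d in the frame of module_e between -0.006 and 0.006 m)) and z of module_e in the frame of jig between 0.004 and 0.0125 m and x of module_e in the frame of jig between 0.0575 and 0.065 m and x of jig in the frame of module_e below -0.03 m and (y of module_e in the frame of jig above 0.1275 m or (y of module_e in the frame of module_a between -0.0625 and -0.05 m and x of module_e in the frame of module_a between -0.006 and 0.006 m) or (y of module_e in the frame of module_b between -0.0625 and -0.05 m and x of module_e in the frame of module_b between -0.006 and 0.006 m) or (y of module_e in the frame of module_c between -0.0625 and -0.05 m and x of module_e in the frame of module_c between -0.006 and 0.006 m) or (y of module_e in the frame of module_d between -0.0625 and -0.05 m and x of module_e in the frame of module_d between -0.006 and 0.006 m)) and ((y of stop_face in the frame of module_a between -0.0325 and -0.025 m and x of module_a in the frame of jig between 0.045 and 0.07 m) or (y of stop_face in the frame of module_b between -0.0325 and -0.025 m and x of module_b in the frame of jig between 0.045 and 0.07 m) or (y of stop_face in the frame of module_c between -0.0325 and -0.025 m and x of module_c in the frame of jig between 0.045 and 0.07 m) or (y of stop_face in the frame of module_d between -0.0325 and -0.025 m and x of module_d in the frame of jig between 0.045 and 0.07 m) or (y of stop_face in the frame of module_e between -0.0325 and -0.025 m and x of module_e in the frame of jig between 0.045 and 0.07 m)) and value of joint lock below 0.5 rad), for 0.2 s.
4. the lock lever is thrown to the back (value of joint lock above 0.9 rad), for 0.2 s.
At the end, for the whole second after the job is handed in: Offcuts at rest in the scrap tray; every module flat on the bed, facing the front, square within 0.04 rad, within 2.5 mm of the rail and of its neighbour in one unbroken row from the glued-down module; stop within 2.5 mm of the last; lever past 0.9 rad; all released and at rest (all of step 1 and z of module_a in the frame of jig between 0.004 and 0.0125 m and x of module_a in the frame of jig between 0.0575 and 0.065 m and x of jig in the frame of module_a below -0.03 m and angle between the y axis of each of module_a, module_b, module_c, module_d, module_e and the y axis of jig, either way round below 0.04 rad and (y of module_a in the frame of jig above 0.1275 m or (y of module_a in the frame of module_b between -0.0625 and -0.05 m and x of module_a in the frame of module_b between -0.006 and 0.006 m) or (y of module_a in the frame of module_c between -0.0625 and -0.05 m and x of module_a in the frame of module_c between -0.006 and 0.006 m) or (y of module_a in the frame of module_d between -0.0625 and -0.05 m and x of module_a in the frame of module_d between -0.006 and 0.006 m) or (y of module_a in the frame of module_e between -0.0625 and -0.05 m and x of module_a in the frame of module_e between -0.006 and 0.006 m)) and linear speed of each of module_a, module_b, module_c, module_d, module_e below 0.02 m/s and z of module_b in the frame of jig between 0.004 and 0.0125 m and x of module_b in the frame of jig between 0.0575 and 0.065 m and x of jig in the frame of module_b below -0.03 m and (y of module_b in the frame of jig above 0.1275 m or (y of module_b in the frame of module_a between -0.0625 and -0.05 m and x of module_b in the frame of module_a between -0.006 and 0.006 m) or (y of module_b in the frame of module_c between -0.0625 and -0.05 m and x of module_b in the frame of module_c between -0.006 and 0.006 m) or (y of module_b in the frame of module_d between -0.0625 and -0.05 m and x of module_b in the frame of module_d between -0.006 and 0.006 m) or (y of module_b in the frame of module_e between -0.0625 and -0.05 m and x of module_b in the frame of module_e between -0.006 and 0.006 m)) and z of module_c in the frame of jig between 0.004 and 0.0125 m and x of module_c in the frame of jig between 0.0575 and 0.065 m and x of jig in the frame of module_c below -0.03 m and (y of module_c in the frame of jig above 0.1275 m or (y of module_c in the frame of module_a between -0.0625 and -0.05 m and x of module_c in the frame of module_a between -0.006 and 0.006 m) or (y of module_c in the frame of module_b between -0.0625 and -0.05 m and x of module_c in the frame of module_b between -0.006 and 0.006 m) or (y of module_c in the frame of module_d between -0.0625 and -0.05 m and x of module_c in the frame of module_d between -0.006 and 0.006 m) or (y of module_c in the frame of module_e between -0.0625 and -0.05 m and x of module_c in the frame of module_e between -0.006 and 0.006 m)) and z of module_d in the frame of jig between 0.004 and 0.0125 m and x of module_d in the frame of jig between 0.0575 and 0.065 m and x of jig in the frame of module_d below -0.03 m and (y of module_d in the frame of jig above 0.1275 m or (y of module_d in the frame of module_a between -0.0625 and -0.05 m and x of module_d in the frame of module_a between -0.006 and 0.006 m) or (y of module_d in the frame of module_b between -0.0625 and -0.05 m and x of module_d in the frame of module_b between -0.006 and 0.006 m) or (y of module_d in the frame of module_c between -0.0625 and -0.05 m and x of module_d in the frame of module_c between -0.006 and 0.006 m) or (y of module_d in the frame of module_e between -0.0625 and -0.05 m and x of module_d in the frame of module_e between -0.006 and 0.006 m)) and z of module_e in the frame of jig between 0.004 and 0.0125 m and x of module_e in the frame of jig between 0.0575 and 0.065 m and x of jig in the frame of module_e below -0.03 m and (y of module_e in the frame of jig above 0.1275 m or (y of module_e in the frame of module_a between -0.0625 and -0.05 m and x of module_e in the frame of module_a between -0.006 and 0.006 m) or (y of module_e in the frame of module_b between -0.0625 and -0.05 m and x of module_e in the frame of module_b between -0.006 and 0.006 m) or (y of module_e in the frame of module_c between -0.0625 and -0.05 m and x of module_e in the frame of module_c between -0.006 and 0.006 m) or (y of module_e in the frame of module_d between -0.0625 and -0.05 m and x of module_e in the frame of module_d between -0.006 and 0.006 m)) and ((y of stop_face in the frame of module_a between -0.0325 and -0.025 m and x of module_a in the frame of jig between 0.045 and 0.07 m) or (y of stop_face in the frame of module_b between -0.0325 and -0.025 m and x of module_b in the frame of jig between 0.045 and 0.07 m) or (y of stop_face in the frame of module_c between -0.0325 and -0.025 m and x of module_c in the frame of jig between 0.045 and 0.07 m) or (y of stop_face in the frame of module_d between -0.0325 and -0.025 m and x of module_d in the frame of jig between 0.045 and 0.07 m) or (y of stop_face in the frame of module_e between -0.0325 and -0.025 m and x of module_e in the frame of jig between 0.045 and 0.07 m)) and value of joint lock above 0.9 rad); the robot touches nothing.
It fails at once if a module is pressed by the fingers with more than 70 N in all (contact force between the fingers and module_a above 70 N or contact force between the fingers and module_b above 70 N or contact force between the fingers and module_c above 70 N or contact force between the fingers and module_d above 70 N or contact force between the fingers and module_e above 70 N).
It fails at once if a bystander is moved by more than 6 cm (distance of any of paint_jar, glue_bottle, tape_roll, scissors, brush from where it was at the start of the episode above 0.06 m).
Of module_a, module_b, module_c, module_d, module_e only 3 to 5 are there at a start; the rules pass over those that are not, and their reading is None.
At some moment in a run one of module_a, module_b, module_c, module_d, module_e may be knocked a few centimetres aside while the robot is not near it.
Once in a run the grip may slacken for a moment while it holds something.
It also fails if it takes over 210 s, if anything falls off the work surface, if the arm or the gripper's body presses on something with over 40 N, if the wrist force passes 120 N, or if a joint passes its speed limit or range.

ROBOT

A 6-joint arm with a two-finger parallel gripper is mounted at the origin on the work surface. World frame = base frame: x ahead of the robot, y to its left, z up, the work surface at z = 0. Lengths are in m, angles in rad, forces in N, time in s.
With the tool pointing down it reaches from about 0.35 to 0.85 m from the base axis. Payload 8.1 kg.
Tool frame: the origin (TCP) lies at the very end of the fingers, on their centre line; the grasp point (between the pads) lies 19 mm behind it; z points along the fingers, y is the line along which they close (so a half turn about z gives the same grasp; the last joint's range is limited). The gripper opens to 93 mm and grips with 3 to 60 N. Pads are 15 mm wide; open, the fingers measure 128 mm over their backs; the gripper's body (75 mm by 188 mm) begins 65 mm behind the grasp point.
Start: joints at [-0.085, 0.13, 1.488, -0, 1.523, -0.085], TCP at [0.6, 0, 0.219] pointing down, gripper open.
Joint ranges: [-2.96, 2.96], [-0.89, 2.26], [0.02, 2.5], [-1.34, 4.48], [0, 2.73], [-2.66, 2.66]. Speed limits (rad/s): [2.39, 2.39, 2.79, 3.14, 3.14, 3.14].

INTERFACE

Orientations are given as a rotation vector (axis times angle).
In Python, from plant import robot, imaging gives the robot as it stands.
- The arm moves only by the tool jog_arm, never from a script. Its argument "rows" is a list of rows, each a list of 2 entries, a list of its own where there are three numbers: the shift along the tool's x, y, z each as a share of 0.2 m, from -1 to 1, then the turn, a rotation vector about the tool's x, y, z each as a share of pi/2 rad, from -1 to 1. A call has 1 to 5 rows; each row is the pose to reach, as a shift and turn from the pose commanded when the call began, along the tool's axes at that moment; what a row does not reach only later rows make up. A row lasts 1/10 s, in which the tool goes at most 50 mm and 8.59 degrees, less where a joint would pass 70% of its speed; a pose out of reach is approached as far as the arm can. A call with a number of a shift or a turn outside -1 to 1 is refused whole. A call with a gripper value outside its range is refused whole. "hand" is the closure, from -1 (fully open) to 1 (shut), set as the call begins (left out, the last holds). The fingers move at their own pace and stop on an object; "squeeze" is the grip in N (left out, the last holds). Time passes only in rows, so rows that repeat a pose let the fingers close. It gives the time, the measured TCP pose, the force, the opening and the grip force at its end, in the units of the state.
- robot.read_state(): the state, without advancing time (a new reading comes with each control period).
- imaging.read_camera(name): name is "scene" or "side" or "wrist"; returns a dict with "frame" (384x512x3 uint8, red, green, blue), "vertical_fov" (degrees; the focal length in pixels is half the picture's height over the tangent of half this angle, whatever the lens; pixels are square), "cx", "cy" (the principal point, pixels), "k1" (the pictures are not rectified: a ray, as slopes to the right and down, at radius r is drawn at 1 + k1 r^2 times it, then the intrinsics apply), "R" (3x3) and "t" (3): a world point X has camera coordinates R X + t. Camera axes: x right, y down, z forward; pixel columns grow to the right and rows downward; lengths in m; the calibration is good to about 2 mm. A picture is of the moment at which its call begins. There is no depth.
- robot.close_job(): hands the job in; it is judged then, once.
The state is a dict: "t": time; "q": joint angles; "dq": joint speeds; "joint_torque": joint torques, N m; "tool_pos": TCP position; "orientation": TCP orientation; "force": force on the tool from outside, world axes, zero at the start; "wrist_torque": the same for the moment, N m; "opening": finger opening in m; "gripper_force": force on a finger pad.
Only numpy, scipy, OpenCV 4.12 (cv2) and the standard library are available. Lean on these libraries where they do the work, as an engineer would, in place of code of your own. Each camera call takes 0.05 s, during which the arm holds its last target. There are 200 camera calls.

## Working session

There is one attempt and no reset: what is moved stays moved. The work goes in short steps, Python scripts to look and compute and a tool call to move; the robot and the scene stay as the last step left them, time stands still between calls to the robot, and variables do not carry over. Pictures are saved under pics/ and viewed, at most 14 in all, crops included, and the job is handed in when it is done.

Besides the shell and the picture viewer there is one more tool, called after "Request:" by a JSON object that holds its "op" and its "data". jog_arm: Moves the arm, as the interface text tells. Its arguments: {"type":"object","properties":{"rows":{"type":"array"},"hand":{"type":"number"},"squeeze":{"type":"number"}},"required":["rows"]}

```bash
ls; mkdir -p pics; cat > h.py <<'E'
import numpy as np, cv2
from plant import robot, imaging
def cam(n, save=None):
    c=imaging.read_camera(n)
    if save: cv2.imwrite('pics/'+save, cv2.cvtColor(c['frame'],cv2.COLOR_RGB2BGR))
    f=c['frame'].shape[0]/2/np.tan(np.radians(c['vertical_fov'])/2)
    c['f']=f; return c
def px(c,X):
    X=np.atleast_2d(X)@np.array(c['R']).T+np.array(c['t'])
    s=X[:,:2]/X[:,2:]; s=s*(1+c['k1']*(s**2).sum(1,keepdims=True))
    return s*c['f']+[c['cx'],c['cy']]
def at(c,uv,z):
    uv=np.atleast_2d(np.array(uv,float)); d=(uv-[c['cx'],c['cy']])/c['f']; s=d.copy()
    for _ in range(30): s=d/(1+c['k1']*(s**2).sum(1,keepdims=True))
    R=np.array(c['R']); o=-R.T@np.array(c['t'])
    r=np.c_[s,np.ones(len(s))]@R
    return o+r*((z-o[2])/r[:,2])[:,None]
E
python3 - <<'E'
from h import *
for n in ['scene','side','wrist']:
    c=cam(n,n+'0.png'); print(n,c['f'],c['cx'],c['cy'],c['k1'],-np.array(c['R']).T@c['t'],np.round(c['R'],3).tolist())
s=robot.read_state();print(s)
a=[cv2.resize(cv2.imread('pics/%s0.png'%n),(800,600),interpolation=cv2.INTER_CUBIC) for n in['scene','side']]
for n,i in zip(['scene','side'],a): cv2.imwrite('pics/%s0b.png'%n,i)
E
```

```text
pics
scene 438.41656295154297 260.90231801762695 193.3287617708313 0.029971233414244465 [0.91360361 0.54085242 1.11306392] [[-0.863, 0.505, 0.01], [0.424, 0.735, -0.529], [-0.274, -0.452, -0.849]]
side 380.4485415946167 250.61360578349218 200.45450323147946 -0.04926200468400048 [ 0.52829601 -0.85170358  0.92255765] [[1.0, -0.025, 0.012], [-0.009, -0.706, -0.709], [0.026, 0.708, -0.706]]
wrist 314.4114001981079 254.8056560084882 195.37194925016522 -0.027423038470291913 [0.60072768 0.0851619  0.38472555] [[1.0, -0.001, -0.0], [-0.0, -0.953, 0.302], [-0.0, -0.302, -0.953]]
{'t': 0.15, 'q': array([-8.54389412e-02,  1.31018135e-01,  1.48903143e+00,  6.68586320e-05,
        1.52299484e+00, -8.53907812e-02]), 'dq': array([-0.00020853, -0.00086092, -0.00408507,  0.00130295,  0.00043469,
       -0.00034734]), 'joint_torque': array([ 8.59073725e-05, -5.60473788e+01, -4.92333663e+01,  7.68201635e-02,
        3.05504061e-02, -1.41810942e-04]), 'tool_pos': array([5.99560997e-01, 6.18768545e-05, 2.17808966e-01]), 'orientation': array([-2.22068275e+00, -2.22056860e+00,  1.38831137e-03]), 'force': array([-0.20274283,  0.12098938,  0.21537838]), 'wrist_torque': array([-0.03160194,  0.06311589,  0.00252727]), 'gripper_force': 0.0, 'opening': 0.09322681568494648}
```

View pics/scene0b.png

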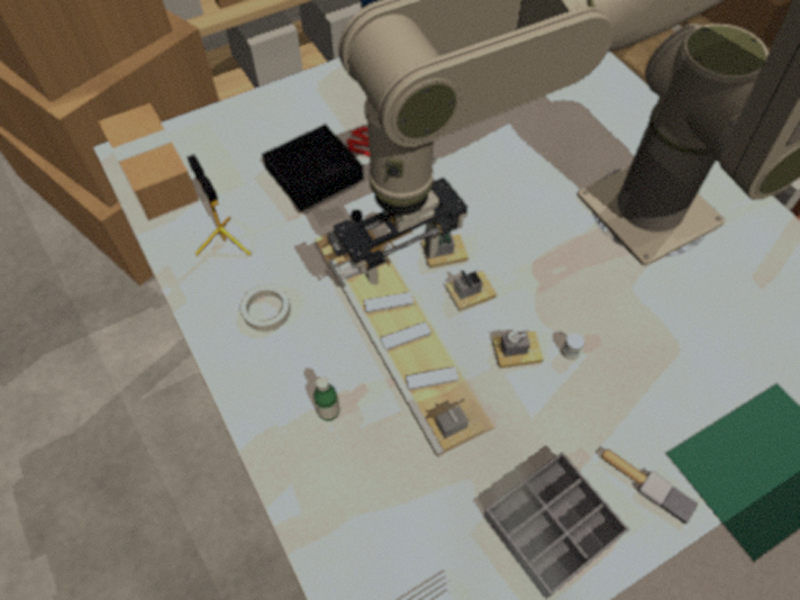

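View pics/side0b.png

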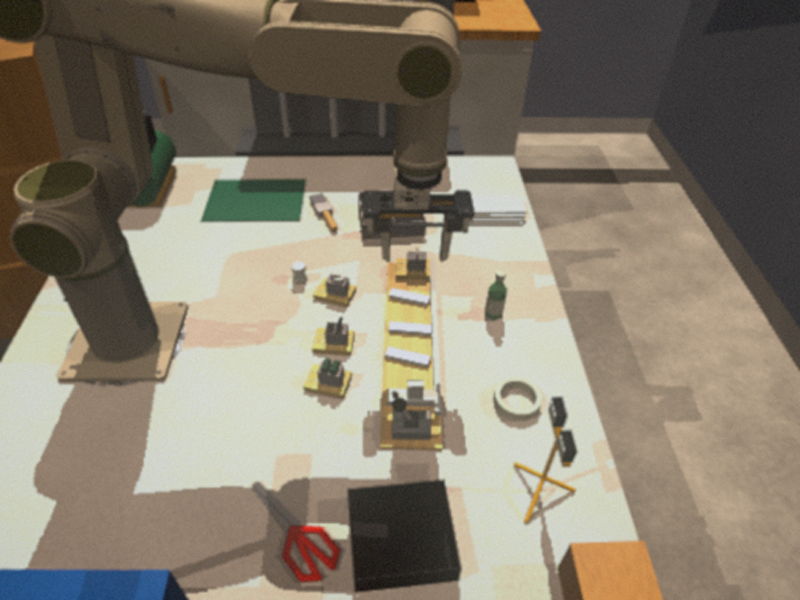

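The side picture shows three loose modules left of the jig, at about (335,290), (335,340) and (328,378). The three strips are on the bed and the black tray is at (405,530). I'll enlarge crops to get exact positions.

```bash
python3 - <<'E'
import cv2
a=cv2.imread('pics/side0.png'); cv2.imwrite('pics/sc1.png',cv2.resize(a[155:295,190:320],None,fx=4.25,fy=4.25,interpolation=cv2.INTER_CUBIC))
a=cv2.imread('pics/scene0.png'); cv2.imwrite('pics/sc2.png',cv2.resize(a[140:295,200:360],None,fx=3.85,fy=3.85,interpolation=cv2.INTER_CUBIC))
E
```

```text
(no output)
```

View pics/sc1.png

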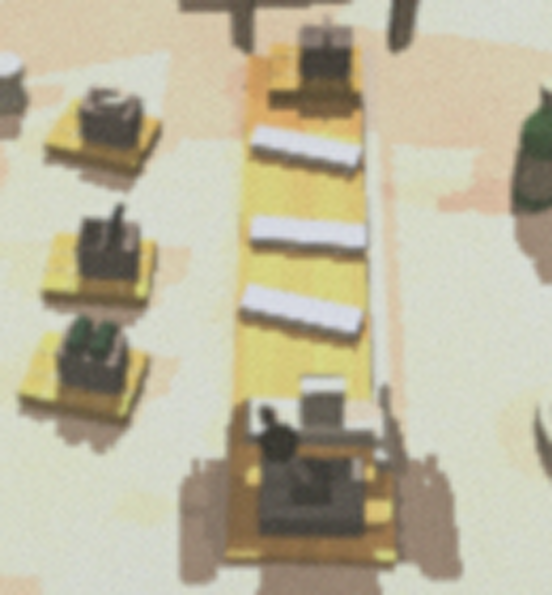

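View pics/sc2.png

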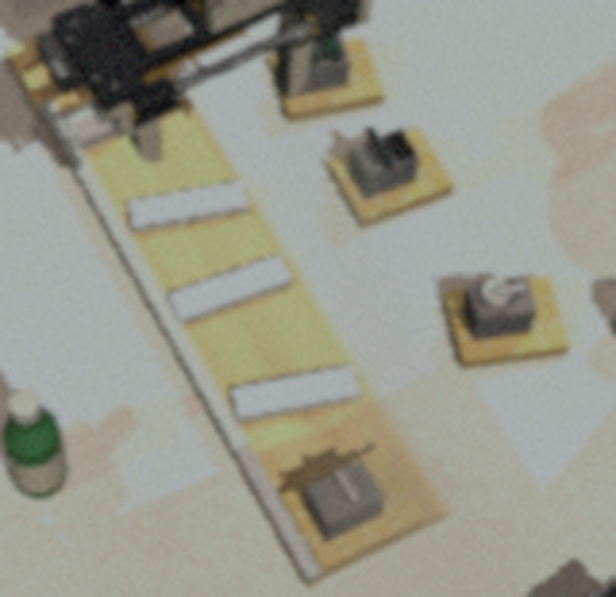

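The side crop has strip centres near (305,148), (308,236) and (302,312), and the jig's near front corner at (228,558). In the scene crop the rail's +y end is at (308,583) and the front +y corner at (445,515). All modules have their wide strip toward the robot, so they already face the front within a few degrees.

```bash
python3 - <<'E'
from h import *
side=cam('side'); sc=cam('scene')
S=lambda p:np.array(p)/4.25+[190,155]-.4
C=lambda p:np.array(p)/3.85+[200,140]-.4
np.set_printoptions(precision=4,suppress=True)
print('jig side near F,B',at(side,S([[228,557],[396,557]]),.008))
print('jig scene far B(rail outer z18),F z8',at(sc,C([[308,578]]),.018),at(sc,C([[445,515]]),.008))
print('fixed mod side near corners z22',at(side,S([[270,94],[357,94]]),.022))
print('strips side',at(side,S([[305,148],[308,236],[302,312]]),.017))
print('strips scene',at(sc,C([[295,390],[230,288],[188,205]]),.017))
print('d side NL NR FR top',at(side,S([[46,138],[138,163],[161,126]]),.014), 'scene',at(sc,C([[462,356],[567,345],[552,280]]),.014))
print('a side',at(side,S([[43,293],[153,294],[155,240]]),.014),'scene',at(sc,C([[365,218],[452,183],[413,130]]),.014))
print('b side',at(side,S([[20,397],[128,413],[148,355]]),.014),'scene',at(sc,C([[290,110],[383,97],[368,42]]),.014))
print('tray side rim',at(side,np.array([[350,490],[443,482],[460,575],[357,583]])*.64,.045))
print('tray scene rim',at(sc,np.array([[263,158],[325,128],[362,170],[303,205]])*.64,.045))
print('stop tab top side',at(side,S([[322,380]]),.058))
print('bottle',at(side,np.array([[497,315]])*.64,0),'tape',at(side,np.array([[518,402]])*.64,0.012))
cv2.imwrite('pics/w0b.png',cv2.resize(cv2.imread('pics/wrist0.png'),(800,600),interpolation=cv2.INTER_CUBIC))
E
```

```text
jig side near F,B [[ 0.5329 -0.2698  0.008 ]
 [ 0.6432 -0.2718  0.008 ]]
jig scene far B(rail outer z18),F z8 [[0.6663 0.2352 0.018 ]] [[0.5583 0.2415 0.008 ]]
fixed mod side near corners z22 [[0.5733 0.1725 0.022 ]
 [0.6467 0.1717 0.022 ]]
strips side [[ 0.6002  0.1111  0.017 ]
 [ 0.5981  0.0116  0.017 ]
 [ 0.5901 -0.066   0.017 ]]
strips scene [[ 0.6011  0.1116  0.017 ]
 [ 0.5994  0.0161  0.017 ]
 [ 0.5907 -0.0628  0.017 ]]
d side NL NR FR top [[0.3874 0.129  0.014 ]
 [0.464  0.0982 0.014 ]
 [0.4819 0.1424 0.014 ]] scene [[0.4808 0.1479 0.014 ]
 [0.4092 0.1788 0.014 ]
 [0.3865 0.129  0.014 ]]
a side [[ 0.3968 -0.0419  0.014 ]
 [ 0.4793 -0.044   0.014 ]
 [ 0.4796  0.0118  0.014 ]] scene [[ 0.4783  0.0133  0.014 ]
 [ 0.4028  0.0202  0.014 ]
 [ 0.4014 -0.0365  0.014 ]]
b side [[ 0.3873 -0.1401  0.014 ]
 [ 0.4641 -0.1553  0.014 ]
 [ 0.4769 -0.103   0.014 ]] scene [[ 0.4757 -0.1015  0.014 ]
 [ 0.4046 -0.0752  0.014 ]
 [ 0.3852 -0.1277  0.014 ]]
tray side rim [[ 0.4832 -0.3746  0.045 ]
 [ 0.6349 -0.3631  0.045 ]
 [ 0.6471 -0.5149  0.045 ]
 [ 0.4967 -0.5232  0.045 ]]
tray scene rim [[ 0.6521 -0.4878  0.045 ]
 [ 0.4995 -0.5024  0.045 ]
 [ 0.4876 -0.3553  0.045 ]
 [ 0.6349 -0.3313  0.045 ]]
stop tab top side [[ 0.5982 -0.163   0.058 ]]
bottle [[0.7942 0.0657 0.    ]] tape [[ 0.7959 -0.1798  0.012 ]]
```

View pics/w0b.png

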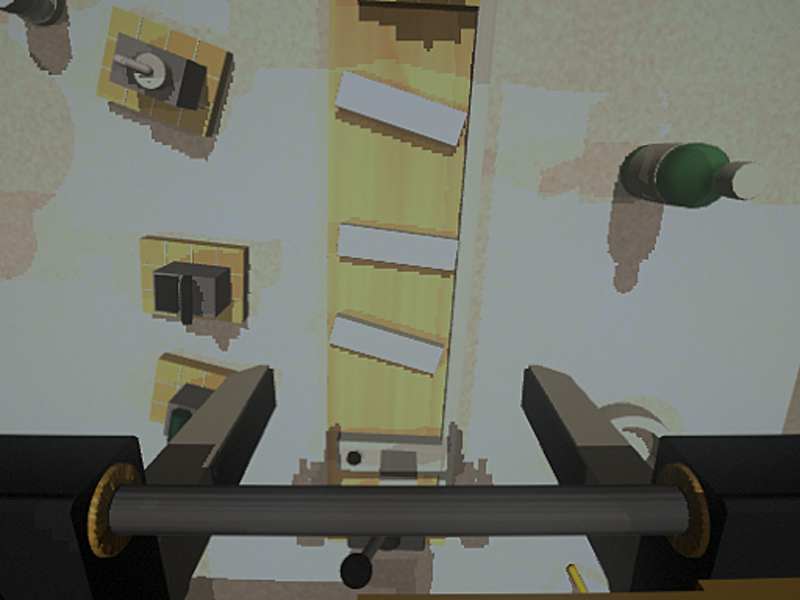

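The wrist picture gives clear corners:

| Strip | Corners (px) |
|---|---|
| Top | (345,71), (467,112), (335,104) |
| Middle | (340,223), (458,240), (338,254) |
| Bottom | (336,313), (444,345), (331,341) |

The stop's inner face is at row ~438, and the lever knob is at (356,570).

```bash
python3 - <<'E'
from h import *
np.set_printoptions(precision=4,suppress=True)
w=cam('wrist')
W=lambda p:np.array(p)*.64-.2
def rect(n,p,z):
    q=at(w,W(p),z)[:,:2]; e1=q[1]-q[0]+q[2]-q[3]; c=q.mean(0)
    print(n,c,'yaw deg',np.degrees(np.arctan2(e1[1],e1[0])),'len',np.linalg.norm(e1)/2,np.linalg.norm(q[3]-q[0]))
rect('s1',[(345,71),(467,112),(458,147),(335,104)],.020)
rect('s2',[(340,223),(458,240),(456,270),(338,254)],.020)
rect('s3',[(336,313),(444,345),(436,375),(331,341)],.020)
rect('d slab',[(115,8),(233,53),(213,137),(98,90)],.014)
rect('a slab',[(141,236),(248,244),(245,322),(141,314)],.014)
print('bed front',at(w,W([[329,20],[328,430]]),.008)); print('rail inner top',at(w,W([[477,20],[447,425]]),.018))
print('stop inner face',at(w,W([[345,437],[440,442]]),.022)); print('fixed slab near edge',at(w,W([[359,6],[476,9]]),.022))
print('tab',at(w,W([[398,463]]),.058),'b corner',at(w,W([[163,354]]),.014))
E
```

```text
s1 [0.6034 0.1128] yaw deg -17.860382255867894 len 0.08947949153943917 0.022370937145394735
s2 [0.6009 0.0157] yaw deg -8.082011389135552 len 0.08960581870625728 0.023456331674405206
s3 [ 0.592  -0.0627] yaw deg -18.526035124128377 len 0.08960015762665412 0.024072342081992826
d slab [0.4384 0.1376] yaw deg -21.397735130926225 len 0.08398544273061888 0.05536288244479078
a slab [ 0.4406 -0.0113] yaw deg -4.589294695408399 len 0.08287664303885123 0.06365674871222321
bed front [[ 0.5534  0.1711  0.008 ]
 [ 0.5391 -0.1489  0.008 ]]
rail inner top [[ 0.6535  0.1688  0.018 ]
 [ 0.6422 -0.1379  0.018 ]]
stop inner face [[ 0.5555 -0.147   0.022 ]
 [ 0.6363 -0.152   0.022 ]]
fixed slab near edge [[0.5752 0.1761 0.022 ]
 [0.652  0.1744 0.022 ]]
tab [[ 0.6005 -0.1474  0.058 ]] b corner [[ 0.407  -0.0742  0.014 ]]
```

Request:
{"op": "jog_arm", "data": {"rows": [[[0.564,0.019,0.59],[0,0,-0.4]],[[0.564,0.019,0.59],[0,0,-0.4]],[[0.564,0.019,0.59],[0,0,-0.4]],[[0.564,0.019,0.59],[0,0,-0.4]],[[0.564,0.019,0.59],[0,0,-0.4]]], "hand": -0.1, "squeeze": 15}}

```text
t: 0.8
tool_pos: [0.6015, 0.1143, 0.0975]
orientation: [-1.416, -2.799, 0.004]
force: [-0.1, 0.0, 0.4]
opening: 0.0576
gripper_force: 0.0
```

Request:
{"op": "jog_arm", "data": {"rows": [[[0,0,0],[0,0,-0.4]],[[0,0,0],[0,0,-0.4]],[[0,0,0],[0,0,-0.4]],[[0,0,0],[0,0,-0.4]],[[0,0,0],[0,0,-0.4]]]}}

```text
t: 1.3
tool_pos: [0.605, 0.1118, 0.1024]
orientation: [0.492, 3.1, 0.001]
force: [0.5, -0.4, 0.5]
opening: 0.0512
gripper_force: 0.0
```

```bash
cat >> h.py <<'E'
from scipy.spatial.transform import Rotation as Ro
def go(x,y,z,yaw=None):
    """shares (tool shift, tool-z turn) from here to TCP x,y,z with tool y axis at world angle yaw (deg)"""
    s=robot.read_state(); M=Ro.from_rotvec(s['orientation']).as_matrix()
    d=M.T@(np.array([x,y,z])-s['tool_pos'])/.2
    a=np.degrees(np.arctan2(M[1,1],M[0,1])); tilt=np.degrees(np.arccos(-M[2,2]))
    print('t',round(s['t'],2),'pos',s['tool_pos'].round(4),'yaw',round(a,1),'tilt',round(tilt,2),'F',s['force'].round(1),'open',round(s['opening'],4),'g',round(s['gripper_force'],1))
    tr=0 if yaw is None else -(yaw-a)/90
    print('  shift',d.round(3).tolist(),'turn z',round(tr,3),'| tool x in world',M[:2,0].round(3))
E
python3 - <<'E'
from h import *
go(.6034,.1128,.012,72)
E
```

```text
t 1.3 pos [0.605  0.1118 0.1024] yaw 72.0 tilt 0.14 F [ 0.5 -0.4  0.5] open 0.0512 g 0.0
  shift [0.01, 0.002, 0.452] turn z -0.0 | tool x in world [-0.951  0.31 ]
```

Request:
{"op": "jog_arm", "data": {"rows": [[[0.01,0,0.25],[0,0,0]],[[0.01,0,0.4],[0,0,0]],[[0.01,0,0.45],[0,0,0]],[[0.01,0,0.45],[0,0,0]]]}}

```text
t: 1.7
tool_pos: [0.6015, 0.1128, 0.0107]
orientation: [-0.498, -3.1, 0.001]
force: [0.1, -0.5, 0.3]
opening: 0.0514
gripper_force: 0.0
```

Request:
{"op": "jog_arm", "data": {"rows": [[[0,0,0],[0,0,0]],[[0,0,0],[0,0,0]],[[0,0,0],[0,0,0]],[[0,0,0],[0,0,0]],[[0,0,0],[0,0,0]]], "hand": 1}}

```text
t: 2.2
tool_pos: [0.6024, 0.1134, 0.0113]
orientation: [0.492, 3.102, 0.0]
force: [-0.1, 0.2, 3.7]
opening: 0.024
gripper_force: 15.0
```

Request:
{"op": "jog_arm", "data": {"rows": [[[0,0,-0.2],[0,0,0]],[[0,0,-0.4],[0,0,0]],[[0,0,-0.75],[0,0,0]],[[0,0,-0.75],[0,0,0]],[[0,0,-0.75],[0,0,0]]]}}

```text
t: 2.7
tool_pos: [0.6048, 0.1138, 0.166]
orientation: [0.49, 3.095, 0.003]
force: [-0.4, 0.5, -0.7]
opening: 0.0236
gripper_force: 15.0
```

```bash
python3 - <<'E'
from h import *
go(.567,-.385,.16,95)
cam('wrist','w2.png')
E
```

```text
t 2.7 pos [0.6048 0.1138 0.166 ] yaw 72.0 tilt 0.48 F [-0.4  0.5 -0.7] open 0.0236 g 15.0
  shift [-0.591, -2.43, 0.026] turn z -0.256 | tool x in world [-0.951  0.309]
```

Request:
{"op": "jog_arm", "data": {"rows": [[[-0.2,-0.81,0],[0,0,0]],[[-0.2,-0.81,0],[0,0,0]],[[-0.2,-0.81,0],[0,0,0]],[[-0.2,-0.81,0],[0,0,0]]]}}

```text
t: 3.15
tool_pos: [0.5878, -0.0569, 0.1578]
orientation: [-0.496, -3.098, 0.002]
force: [0.2, 1.1, -0.9]
opening: 0.0239
gripper_force: 15.0
```

Request:
{"op": "jog_arm", "data": {"rows": [[[-0.2,-0.81,0],[0,0,0]],[[-0.2,-0.81,0],[0,0,0]],[[-0.2,-0.81,0],[0,0,0]],[[-0.2,-0.81,0],[0,0,0]]]}}

```text
t: 3.55
tool_pos: [0.5761, -0.223, 0.1583]
orientation: [-0.496, -3.099, 0.0]
force: [0.2, 0.4, -0.3]
opening: 0.0234
gripper_force: 15.0
```

Request:
{"op": "jog_arm", "data": {"rows": [[[-0.19,-0.81,0],[0,0,-0.256]],[[-0.19,-0.81,0],[0,0,-0.256]],[[-0.19,-0.81,0],[0,0,-0.256]],[[-0.19,-0.81,0],[0,0,-0.256]],[[-0.19,-0.81,0],[0,0,-0.256]]]}}

```text
t: 4.05
tool_pos: [0.5628, -0.3866, 0.1584]
orientation: [0.131, -3.137, -0.003]
force: [0.3, 0.1, 0.0]
opening: 0.0238
gripper_force: 15.0
```

```bash
python3 - <<'E'
from h import *
go(.567,-.385,.04,95)
c=cam('side','s3.png');cam('scene','c3.png')
a=cv2.imread('pics/s3.png')[270:384,190:330]; b=cv2.imread('pics/c3.png')[60:174,140:280]
cv2.imwrite('pics/t3.png',cv2.resize(np.hstack([a,b]),None,fx=2.85,fy=2.85,interpolation=cv2.INTER_CUBIC))
E
```

```text
t 4.05 pos [ 0.5628 -0.3866  0.1584] yaw 94.8 tilt 0.16 F [0.3 0.1 0. ] open 0.0238 g 15.0
  shift [-0.023, 0.005, 0.592] turn z -0.002 | tool x in world [-0.997 -0.084]
```

View pics/t3.png

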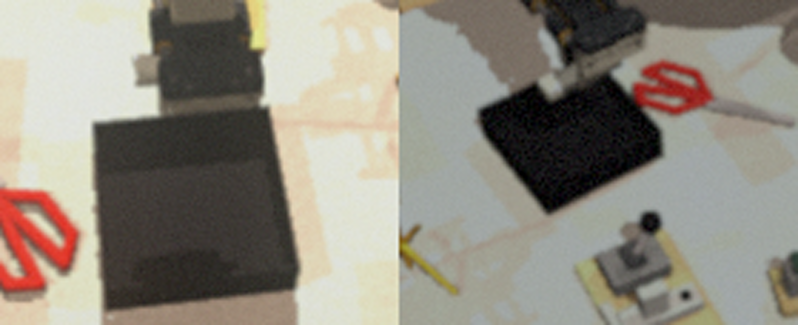

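The side view (left) has the tray's far rim corners at (95,123) and (270,108), and its near bottom corners at (105,308) and (297,290).

```bash
python3 - <<'E'
from h import *
c=cam('side'); T=lambda p:np.array(p)/2.85+[190,270]-.3
print(at(c,T([[95,123],[270,108]]),.045).round(4),at(c,T([[105,308],[297,290]]),0).round(4))
E
```

```text
[[ 0.4808 -0.3725  0.045 ]
 [ 0.6374 -0.3606  0.045 ]] [[ 0.4907 -0.5172  0.    ]
 [ 0.6512 -0.5058  0.    ]]
```

Request:
{"op": "jog_arm", "data": {"rows": [[[-0.02,-0.39,0.3],[0,0,0]],[[-0.02,-0.39,0.62],[0,0,0]],[[-0.02,-0.39,0.62],[0,0,0]],[[-0.02,-0.39,0.62],[0,0,0]],[[-0.02,-0.39,0.62],[0,0,0]]]}}

```text
t: 4.7
tool_pos: [0.5744, -0.4598, 0.0345]
orientation: [0.139, -3.136, -0.006]
force: [0.7, 0.7, 0.5]
opening: 0.0237
gripper_force: 15.0
```

Request:
{"op": "jog_arm", "data": {"rows": [[[0,0,0],[0,0,0]],[[0,0,0],[0,0,0]],[[0,0,0],[0,0,0]]], "hand": 0.25}}

```text
t: 5.0
tool_pos: [0.5767, -0.4632, 0.0406]
orientation: [-0.139, 3.135, -0.006]
force: [-0.7, -0.1, -0.2]
opening: 0.0346
gripper_force: 0.0
```

Request:
{"op": "jog_arm", "data": {"rows": [[[0,0,-0.2],[0,0,0]],[[0,0,-0.4],[0,0,0]],[[0,0,-0.65],[0,0,0]],[[0,0,-0.65],[0,0,0]],[[0,0,-0.65],[0,0,0]]]}}

```text
t: 5.5
tool_pos: [0.5764, -0.4637, 0.1715]
orientation: [-0.138, 3.133, -0.008]
force: [-1.0, -0.2, -0.6]
opening: 0.0352
gripper_force: 0.0
```

```bash
python3 - <<'E'
from h import *
go(.6009,.0157,.11,82)
E
```

```text
t 5.5 pos [ 0.5764 -0.4637  0.1715] yaw 95.1 tilt 0.42 F [-1.  -0.2 -0.6] open 0.0352 g 0.0
  shift [-0.332, 2.379, 0.296] turn z 0.145 | tool x in world [-0.996 -0.088]
```

Request:
{"op": "jog_arm", "data": {"rows": [[[-0.11,0.79,0],[0,0,0]],[[-0.11,0.79,0],[0,0,0]],[[-0.11,0.79,0],[0,0,0]],[[-0.11,0.79,0],[0,0,0]]]}}

```text
t: 5.9
tool_pos: [0.5824, -0.2973, 0.1649]
orientation: [0.144, -3.136, -0.006]
force: [-0.1, -0.6, -0.9]
opening: 0.0348
gripper_force: 0.0
```

Request:
{"op": "jog_arm", "data": {"rows": [[[-0.11,0.79,0],[0,0,0]],[[-0.11,0.79,0],[0,0,0]],[[-0.11,0.79,0],[0,0,0]],[[-0.11,0.79,0],[0,0,0]]]}}

```text
t: 6.3
tool_pos: [0.5903, -0.1391, 0.1655]
orientation: [0.144, -3.137, -0.003]
force: [0.1, -0.4, -0.3]
opening: 0.0349
gripper_force: 0.0
```

Request:
{"op": "jog_arm", "data": {"rows": [[[-0.11,0.79,0.29],[0,0,0.145]],[[-0.11,0.79,0.29],[0,0,0.145]],[[-0.11,0.79,0.29],[0,0,0.145]],[[-0.11,0.79,0.29],[0,0,0.145]],[[-0.11,0.79,0.29],[0,0,0.145]]], "hand": -0.1}}

```text
t: 6.8
tool_pos: [0.5972, 0.0177, 0.1059]
orientation: [-0.214, -3.13, -0.0]
force: [-0.4, 0.2, -0.4]
opening: 0.0507
gripper_force: 0.0
```

```bash
python3 - <<'E'
from h import *
go(.6009,.0157,.012,82)
E
```

```text
t 6.8 pos [0.5972 0.0177 0.1059] yaw 82.2 tilt 0.25 F [-0.4  0.2 -0.4] open 0.0507 g 0.0
  shift [-0.022, -0.007, 0.469] turn z 0.002 | tool x in world [-0.991  0.136]
```

Request:
{"op": "jog_arm", "data": {"rows": [[[-0.01,-0.01,0.25],[0,0,0]],[[-0.01,-0.01,0.4],[0,0,0]],[[-0.01,-0.01,0.46],[0,0,0]],[[-0.01,-0.01,0.46],[0,0,0]]]}}

```text
t: 7.2
tool_pos: [0.5988, 0.0119, 0.0145]
orientation: [-0.221, -3.13, 0.001]
force: [-0.4, -0.6, 0.2]
opening: 0.0515
gripper_force: 0.0
```

Request:
{"op": "jog_arm", "data": {"rows": [[[0,0,0],[0,0,0]],[[0,0,0],[0,0,0]],[[0,0,0],[0,0,0]],[[0,0,0],[0,0,0]],[[0,0,0],[0,0,0]]], "hand": 1}}

```text
t: 7.7
tool_pos: [0.6016, 0.0131, 0.018]
orientation: [0.219, 3.132, -0.0]
force: [-0.3, 0.3, 6.4]
opening: 0.0234
gripper_force: 15.0
```

Request:
{"op": "jog_arm", "data": {"rows": [[[0,0,-0.2],[0,0,0]],[[0,0,-0.4],[0,0,0]],[[0,0,-0.75],[0,0,0]],[[0,0,-0.75],[0,0,0]],[[0,0,-0.75],[0,0,0]]]}}

```text
t: 8.2
tool_pos: [0.6034, 0.013, 0.172]
orientation: [0.219, 3.126, 0.0]
force: [0.6, 0.7, 1.0]
opening: 0.0233
gripper_force: 15.0
```

```bash
python3 - <<'E'
from h import *
go(.567,-.432,.16,95)
E
```

```text
t 8.2 pos [0.6034 0.013  0.172 ] yaw 82.0 tilt 0.48 F [0.6 0.7 1. ] open 0.0233 g 15.0
  shift [-0.129, -2.229, 0.06] turn z -0.144 | tool x in world [-0.99   0.139]
```

Request:
{"op": "jog_arm", "data": {"rows": [[[-0.04,-0.743,0],[0,0,0]],[[-0.04,-0.743,0],[0,0,0]],[[-0.04,-0.743,0],[0,0,0]],[[-0.04,-0.743,0],[0,0,0]]]}}

```text
t: 8.6
tool_pos: [0.5859, -0.1405, 0.1646]
orientation: [-0.227, -3.131, 0.002]
force: [-0.2, 0.2, 0.5]
opening: 0.0235
gripper_force: 15.0
```

Request:
{"op": "jog_arm", "data": {"rows": [[[-0.04,-0.743,0],[0,0,0]],[[-0.04,-0.743,0],[0,0,0]],[[-0.04,-0.743,0],[0,0,0]],[[-0.04,-0.743,0],[0,0,0]]]}}

```text
t: 9.0
tool_pos: [0.573, -0.2883, 0.1645]
orientation: [-0.227, -3.131, 0.001]
force: [-0.3, 0.2, 0.7]
opening: 0.0232
gripper_force: 15.0
```

Request:
{"op": "jog_arm", "data": {"rows": [[[-0.04,-0.743,0],[0,0,-0.144]],[[-0.04,-0.743,0],[0,0,-0.144]],[[-0.04,-0.743,0],[0,0,-0.144]],[[-0.04,-0.743,0],[0,0,-0.144]],[[-0.04,-0.743,0],[0,0,-0.144]]]}}

```text
t: 9.5
tool_pos: [0.5615, -0.4314, 0.1642]
orientation: [0.133, -3.137, -0.004]
force: [0.3, 0.2, -0.6]
opening: 0.0235
gripper_force: 15.0
```

```bash
python3 - <<'E'
from h import *
go(.567,-.428,.036,95)
E
```

```text
t 9.5 pos [ 0.5615 -0.4314  0.1642] yaw 94.8 tilt 0.2 F [ 0.3  0.2 -0.6] open 0.0235 g 15.0
  shift [-0.03, 0.013, 0.641] turn z -0.002 | tool x in world [-0.996 -0.085]
```

Request:
{"op": "jog_arm", "data": {"rows": [[[-0.01,0.01,0.3],[0,0,0]],[[-0.01,0.01,0.63],[0,0,0]],[[-0.01,0.01,0.63],[0,0,0]],[[-0.01,0.01,0.63],[0,0,0]]]}}

```text
t: 9.9
tool_pos: [0.5612, -0.4239, 0.0335]
orientation: [0.138, -3.13, -0.013]
force: [-0.8, 0.9, -0.9]
opening: 0.0234
gripper_force: 15.0
```

Request:
{"op": "jog_arm", "data": {"rows": [[[0,0,0],[0,0,0]],[[0,0,0],[0,0,0]],[[0,0,0],[0,0,0]]], "hand": 0.25}}

```text
t: 10.2
tool_pos: [0.5659, -0.4306, 0.0442]
orientation: [-0.136, 3.135, -0.006]
force: [-0.6, 0.0, -0.1]
opening: 0.0344
gripper_force: 0.0
```

Request:
{"op": "jog_arm", "data": {"rows": [[[0,0,-0.2],[0,0,0]],[[0,0,-0.4],[0,0,0]],[[0,0,-0.65],[0,0,0]],[[0,0,-0.65],[0,0,0]],[[0,0,-0.65],[0,0,0]]]}}

```text
t: 10.7
tool_pos: [0.5658, -0.431, 0.1756]
orientation: [-0.135, 3.133, -0.008]
force: [-0.0, -0.4, -0.4]
opening: 0.0349
gripper_force: 0.0
```

```bash
python3 - <<'E'
from h import *
go(.592,-.0627,.11,72)
E
```

```text
t 10.7 pos [ 0.5658 -0.431   0.1756] yaw 94.9 tilt 0.45 F [-0.  -0.4 -0.4] open 0.0349 g 0.0
  shift [-0.287, 1.825, 0.319] turn z 0.255 | tool x in world [-0.996 -0.086]
```

Request:
{"op": "jog_arm", "data": {"rows": [[[-0.14,0.91,0],[0,0,0]],[[-0.14,0.91,0],[0,0,0]],[[-0.14,0.91,0],[0,0,0]],[[-0.14,0.91,0],[0,0,0]],[[-0.14,0.91,0],[0,0,0]]]}}

```text
t: 11.2
tool_pos: [0.5761, -0.2409, 0.1695]
orientation: [0.142, -3.137, -0.004]
force: [0.4, 0.4, -0.2]
opening: 0.0353
gripper_force: 0.0
```

Request:
{"op": "jog_arm", "data": {"rows": [[[-0.14,0.91,0],[0,0,0.255]],[[-0.14,0.91,0],[0,0,0.255]],[[-0.14,0.91,0.3],[0,0,0.255]],[[-0.14,0.91,0.3],[0,0,0.255]],[[-0.14,0.91,0.3],[0,0,0.255]]], "hand": -0.1}}

```text
t: 11.7
tool_pos: [0.5852, -0.0579, 0.1053]
orientation: [-0.485, -3.096, -0.002]
force: [-0.6, -0.8, -0.7]
opening: 0.0511
gripper_force: 0.0
```

```bash
python3 - <<'E'
from h import *
go(.592,-.0627,.012,72)
E
```

```text
t 11.7 pos [ 0.5852 -0.0579  0.1053] yaw 72.2 tilt 0.47 F [-0.6 -0.8 -0.7] open 0.0511 g 0.0
  shift [-0.044, -0.013, 0.466] turn z 0.002 | tool x in world [-0.952  0.306]
```

Request:
{"op": "jog_arm", "data": {"rows": [[[-0.03,-0.015,0.25],[0,0,0]],[[-0.03,-0.015,0.4],[0,0,0]],[[-0.03,-0.015,0.46],[0,0,0]],[[-0.03,-0.015,0.46],[0,0,0]]]}}

```text
t: 12.1
tool_pos: [0.5913, -0.0674, 0.0164]
orientation: [-0.492, -3.098, 0.0]
force: [-0.6, -0.2, 0.6]
opening: 0.0511
gripper_force: 0.0
```

Request:
{"op": "jog_arm", "data": {"rows": [[[0,0,0],[0,0,0]],[[0,0,0],[0,0,0]],[[0,0,0],[0,0,0]],[[0,0,0],[0,0,0]],[[0,0,0],[0,0,0]]], "hand": 1}}

```text
t: 12.6
tool_pos: [0.5945, -0.0669, 0.0203]
orientation: [0.491, 3.1, 0.0]
force: [-0.8, -1.0, 6.6]
opening: 0.0157
gripper_force: 2.9
```

Request:
{"op": "jog_arm", "data": {"rows": [[[0,0,-0.2],[0,0,0]],[[0,0,-0.4],[0,0,0]],[[0,0,-0.75],[0,0,0]],[[0,0,-0.75],[0,0,0]],[[0,0,-0.75],[0,0,0]]]}}

```text
t: 13.1
tool_pos: [0.5962, -0.0673, 0.1744]
orientation: [0.49, 3.094, -0.001]
force: [0.1, 0.6, -0.3]
opening: 0.0003
gripper_force: 0.0
```

```bash
python3 - <<'E'
from h import *
go(.567,-.4,.16,95)
E
```

```text
t 13.1 pos [ 0.5962 -0.0673  0.1744] yaw 72.0 tilt 0.52 F [ 0.1  0.6 -0.3] open 0.0003 g 0.0
  shift [-0.374, -1.627, 0.074] turn z -0.255 | tool x in world [-0.951  0.309]
```

The fingers closed too high, with the TCP at 20 mm, and the strip slipped out. I'll look where it went.

Request:
{"op": "jog_arm", "data": {"rows": [[[0,0,-0.2],[0,0,0]],[[0,0,-0.2],[0,0,0]],[[0,0,-0.2],[0,0,0]]], "hand": -0.1}}

```text
t: 13.4
tool_pos: [0.5936, -0.0668, 0.2088]
orientation: [0.491, 3.102, -0.0]
force: [-0.5, -0.7, -0.5]
opening: 0.0201
gripper_force: 0.0
```

```bash
python3 - <<'E'
from h import *
c=cam('wrist','w4.png')
cv2.imwrite('pics/w4b.png',cv2.resize(cv2.imread('pics/w4.png'),(800,600),interpolation=cv2.INTER_CUBIC))
np.save('w4.npy',{k:c[k] for k in c if k!='frame'},allow_pickle=True)
E
```

```text
(no output)
```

View pics/w4b.png

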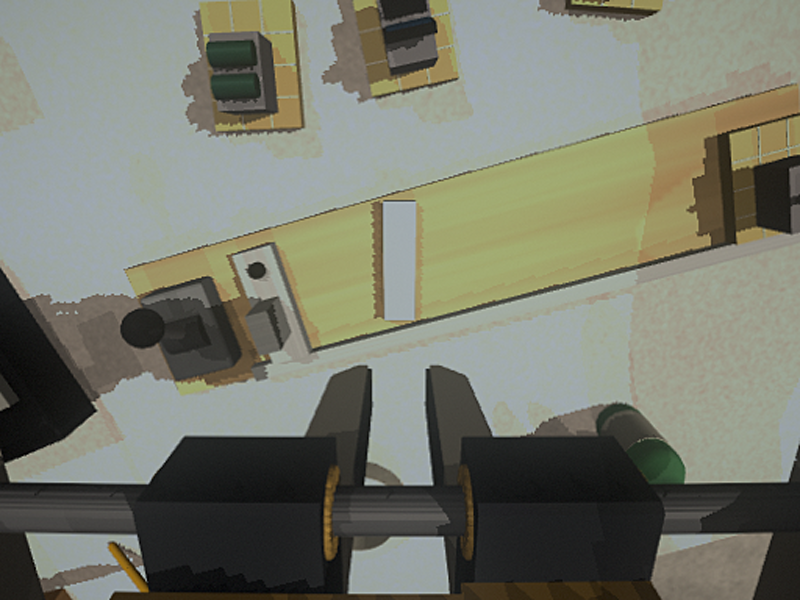

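The offcut lies undisturbed at (384..415, 201..320). The jig's near front corner is at (125,268), and its front edge runs to (798,85). Module b's slab spans (203,2) to (302,128).

```bash
cat > rect.py <<'E'
from h import *
np.set_printoptions(precision=4,suppress=True)
W=lambda p:np.array(p)*.64-.2
def rect(w,n,p,z):
    q=at(w,W(p),z)[:,:2]; e1=q[1]-q[0]+q[2]-q[3]; c=q.mean(0)
    print(n,c,'yaw deg',np.degrees(np.arctan2(e1[1],e1[0])).round(2),'len',np.linalg.norm(e1)/2,np.linalg.norm(q[3]-q[0]))
E
python3 - <<'E'
from rect import *
w=np.load('w4.npy',allow_pickle=True).item()
rect(w,'s3',[(384,201),(384,320),(414,320),(415,201)],.02)
b=at(w,W([(125,268),(798,86)]),.008); print(b, (b[1]-b[0])[0]/(b[1]-b[0])[1])
r=at(w,W([(312,350),(735,242)]),.018); print('rail',r,(r[1]-r[0])[0]/(r[1]-r[0])[1])
print('fixed near edge',at(w,W([(722,133),(735,242)]),.022))
print('stop face',at(w,W([(274,245),(309,351)]),.022))
q=at(w,W([(215,132),(302,128),(293,0)]),.014);print('b',q)
go(.592,-.0627,.008,72)
E
```

```text
s3 [ 0.5905 -0.0643] yaw deg -18.23 len 0.08984658456415845 0.022088703844353234
[[ 0.5311 -0.2681  0.008 ]
 [ 0.5584  0.2408  0.008 ]] 0.053671800738892425
rail [[ 0.6364 -0.1516  0.018 ]
 [ 0.6528  0.178   0.018 ]] 0.049754380770529336
fixed near edge [[0.5716 0.1757 0.022 ]
 [0.6513 0.1756 0.022 ]]
stop face [[ 0.5492 -0.1469  0.022 ]
 [ 0.6351 -0.1528  0.022 ]]
b [[ 0.463  -0.1583  0.014 ]
 [ 0.4797 -0.0995  0.014 ]
 [ 0.4038 -0.0765  0.014 ]]
t 13.45 pos [ 0.5928 -0.0666  0.2075] yaw 72.0 tilt 0.06 F [ 0.7  0.6 -0.4] open 0.0236 g 0.0
  shift [0.009, 0.018, 0.997] turn z 0.0 | tool x in world [-0.951  0.309]
```

Request:
{"op": "jog_arm", "data": {"rows": [[[0.01,0.012,0.2],[0,0,0]],[[0.01,0.012,0.45],[0,0,0]],[[0.01,0.012,0.7],[0,0,0]],[[0.01,0.012,0.9],[0,0,0]],[[0.01,0.012,0.96],[0,0,0]]], "hand": -0.1}}

```text
t: 13.95
tool_pos: [0.5859, -0.0626, 0.0089]
orientation: [-0.49, -3.091, -0.001]
force: [-1.2, 0.3, -0.0]
opening: 0.051
gripper_force: 0.0
```

Request:
{"op": "jog_arm", "data": {"rows": [[[0,0,0],[0,0,0]],[[0,0,0],[0,0,0]]]}}

```text
t: 14.15
tool_pos: [0.5931, -0.064, 0.0181]
orientation: [0.491, 3.101, -0.0]
force: [0.2, 0.0, 0.8]
opening: 0.0513
gripper_force: 0.0
```

Request:
{"op": "jog_arm", "data": {"rows": [[[0,0,0.037],[0,0,0]],[[0,0,0.037],[0,0,0]],[[0,0,0.037],[0,0,0]]]}}

```text
t: 14.45
tool_pos: [0.5928, -0.064, 0.0104]
orientation: [0.491, 3.101, -0.0]
force: [0.1, -0.2, -0.0]
opening: 0.0511
gripper_force: 0.0
```

Request:
{"op": "jog_arm", "data": {"rows": [[[0,0,0],[0,0,0]],[[0,0,0],[0,0,0]],[[0,0,0],[0,0,0]],[[0,0,0],[0,0,0]],[[0,0,0],[0,0,0]]], "hand": 1}}

```text
t: 14.95
tool_pos: [0.5921, -0.0639, 0.0093]
orientation: [0.491, 3.103, -0.0]
force: [-0.6, -0.5, 1.0]
opening: 0.0236
gripper_force: 15.0
```

Request:
{"op": "jog_arm", "data": {"rows": [[[0,0,-0.2],[0,0,0]],[[0,0,-0.4],[0,0,0]],[[0,0,-0.75],[0,0,0]],[[0,0,-0.75],[0,0,0]],[[0,0,-0.75],[0,0,0]]]}}

```text
t: 15.45
tool_pos: [0.5949, -0.0644, 0.1644]
orientation: [0.49, 3.095, -0.0]
force: [0.3, 0.1, 0.1]
opening: 0.0235
gripper_force: 15.0
```

```bash
python3 - <<'E'
from h import *
go(.567,-.405,.16,95)
E
```

```text
t 15.45 pos [ 0.5949 -0.0644  0.1644] yaw 72.0 tilt 0.48 F [0.3 0.1 0.1] open 0.0235 g 15.0
  shift [-0.393, -1.663, 0.024] turn z -0.256 | tool x in world [-0.951  0.309]
```

Request:
{"op": "jog_arm", "data": {"rows": [[[-0.2,-0.83,0],[0,0,0]],[[-0.2,-0.83,0],[0,0,0]],[[-0.2,-0.83,0],[0,0,0]],[[-0.2,-0.83,0],[0,0,0]]]}}

```text
t: 15.85
tool_pos: [0.5769, -0.2378, 0.157]
orientation: [-0.495, -3.1, 0.001]
force: [0.0, -0.2, -0.7]
opening: 0.0241
gripper_force: 15.0
```

Request:
{"op": "jog_arm", "data": {"rows": [[[-0.2,-0.85,0],[0,0,-0.256]],[[-0.2,-0.85,0],[0,0,-0.256]],[[-0.2,-0.85,0],[0,0,-0.256]],[[-0.2,-0.85,0],[0,0,-0.256]],[[-0.2,-0.85,0],[0,0,-0.256]]]}}

```text
t: 16.35
tool_pos: [0.562, -0.4114, 0.1563]
orientation: [0.131, -3.136, -0.002]
force: [0.7, 0.6, 0.8]
opening: 0.024
gripper_force: 15.0
```

Request:
{"op": "jog_arm", "data": {"rows": [[[0,0,0.3],[0,0,0]],[[0,0,0.62],[0,0,0]],[[0,0,0.62],[0,0,0]],[[0,0,0.62],[0,0,0]]]}}

```text
t: 16.75
tool_pos: [0.5604, -0.4033, 0.0274]
orientation: [0.139, -3.129, -0.014]
force: [0.2, 1.3, -0.3]
opening: 0.024
gripper_force: 15.0
```

Request:
{"op": "jog_arm", "data": {"rows": [[[0,0,0],[0,0,0]],[[0,0,0],[0,0,0]],[[0,0,0],[0,0,0]]], "hand": 0.25}}

```text
t: 17.05
tool_pos: [0.5661, -0.4092, 0.0384]
orientation: [-0.138, 3.135, -0.005]
force: [0.0, 0.5, 0.6]
opening: 0.0349
gripper_force: 0.0
```

Request:
{"op": "jog_arm", "data": {"rows": [[[0,0,-0.2],[0,0,0]],[[0,0,-0.4],[0,0,0]],[[0,0,-0.65],[0,0,0]],[[0,0,-0.65],[0,0,0]],[[0,0,-0.65],[0,0,0]]]}}

```text
t: 17.55
tool_pos: [0.5661, -0.4096, 0.1701]
orientation: [-0.138, 3.133, -0.008]
force: [-0.0, -0.2, -0.2]
opening: 0.0346
gripper_force: 0.0
```

```bash
python3 - <<'E'
from h import *
go(.45,-.1,.2,0)
E
```

```text
t 17.55 pos [ 0.5661 -0.4096  0.1701] yaw 95.0 tilt 0.44 F [-0.  -0.2 -0.2] open 0.0346 g 0.0
  shift [0.442, 1.592, -0.161] turn z 1.056 | tool x in world [-0.996 -0.088]
```

Request:
{"op": "jog_arm", "data": {"rows": [[[0.125,0.8,-0.15],[0,0,0]],[[0.125,0.8,-0.15],[0,0,0]],[[0.125,0.8,-0.15],[0,0,0]],[[0.125,0.8,-0.15],[0,0,0]]]}}

```text
t: 17.95
tool_pos: [0.5243, -0.2468, 0.1949]
orientation: [0.142, -3.138, -0.003]
force: [0.1, -0.0, 0.7]
opening: 0.0348
gripper_force: 0.0
```

Request:
{"op": "jog_arm", "data": {"rows": [[[0.125,0.8,-0.15],[0,0,0]],[[0.125,0.8,-0.15],[0,0,0]],[[0.125,0.8,-0.15],[0,0,0]],[[0.125,0.8,-0.15],[0,0,0]]]}}

```text
t: 18.35
tool_pos: [0.4856, -0.0904, 0.2256]
orientation: [-0.142, 3.138, 0.001]
force: [-0.1, -0.1, -1.3]
opening: 0.0351
gripper_force: 0.0
```

Request:
{"op": "jog_arm", "data": {"rows": [[[0.125,0.8,-0.15],[0,0,0.45]],[[0.125,0.8,-0.15],[0,0,0.45]],[[0.125,0.8,-0.15],[0,0,0.45]],[[0.125,0.8,-0.15],[0,0,0.45]],[[0.125,0.8,-0.15],[0,0,0.45]]], "hand": -1}}

```text
t: 18.85
tool_pos: [0.4471, 0.0661, 0.2556]
orientation: [0.954, 2.993, 0.002]
force: [0.3, -0.3, 0.8]
opening: 0.0703
gripper_force: 0.0
```

Request:
{"op": "jog_arm", "data": {"rows": [[[0,0,0],[0,0,0.45]],[[0,0,0],[0,0,0.45]],[[0,0,0],[0,0,0.45]],[[0,0,0],[0,0,0.45]],[[0,0,0],[0,0,0.45]]]}}

```text
t: 19.35
tool_pos: [0.4475, 0.0629, 0.2544]
orientation: [-1.935, -2.474, 0.002]
force: [0.3, 0.5, -0.3]
opening: 0.0932
gripper_force: 0.0
```

Request:
{"op": "jog_arm", "data": {"rows": [[[0,0,0],[0,0,0.19]],[[0,0,0],[0,0,0.19]],[[0,0,0],[0,0,0.19]],[[0,0,0],[0,0,0.19]]]}}

```text
t: 19.75
tool_pos: [0.4474, 0.0631, 0.2547]
orientation: [-2.27, -2.171, 0.001]
force: [-0.1, -0.7, 0.2]
opening: 0.0929
gripper_force: 0.0
```

```bash
python3 - <<'E'
from h import *
go(.4434,.1342,.1,-22)
c=cam('wrist','w5.png'); print(robot.read_state()['q'].round(2))
cv2.imwrite('pics/w5b.png',cv2.resize(cv2.imread('pics/w5.png'),(800,600),interpolation=cv2.INTER_CUBIC))
np.save('w5.npy',{k:c[k] for k in c if k!='frame'},allow_pickle=True)
E
```

```text
t 19.75 pos [0.4474 0.0631 0.2547] yaw -2.6 tilt 0.05 F [-0.1 -0.7  0.2] open 0.0929 g 0.0
  shift [0.355, -0.035, 0.773] turn z 0.216 | tool x in world [0.045 0.999]
[ 0.03 -0.29  1.82 -0.    1.61  0.07]
```

View pics/w5b.png

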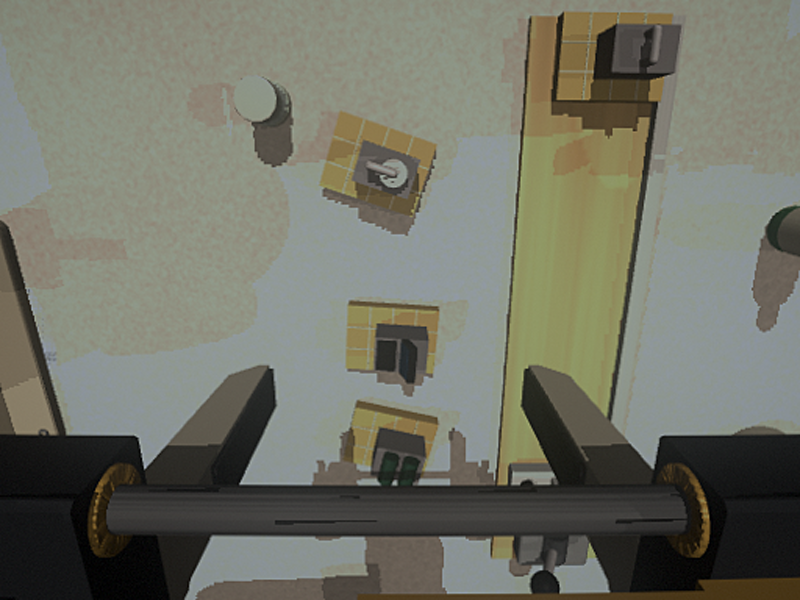

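Module d's slab corners are (342,111), (436,147), (414,212) and (321,183). Module a's are (348,306), (439,310), (435,377) and (346,372). The fixed module's near edge runs from (553,100) to (657,101).

```bash
python3 - <<'E'
from rect import *
w=np.load('w5.npy',allow_pickle=True).item()
rect(w,'d',[(342,111),(436,147),(414,212),(321,183)],.014)
rect(w,'a',[(348,306),(439,310),(435,377),(346,372)],.014)
print('fixed edge',at(w,W([(553,100),(657,101)]),.022)); print('front',at(w,W([(530,17),(505,440)]),.008)); print('rail',at(w,W([(657,103),(613,415)]),.018))
print('d housing top ctr',at(w,W([(386,168)]),.048),'a',at(w,W([(402,343)]),.048))
print('b far corners',at(w,W([(358,407),(438,421)]),.014),'lever tip',at(w,W([(544,583)]),.07))
E
```

```text
d [0.4361 0.1382] yaw deg -21.19 len 0.07858168364878633 0.057701442866980146
a [ 0.4394 -0.0149] yaw deg -5.7 len 0.08035985198075576 0.06316356758315879
fixed edge [[0.5713 0.1796 0.022 ]
 [0.6512 0.176  0.022 ]]
front [[ 0.5557  0.24    0.008 ]
 [ 0.5437 -0.1245  0.008 ]]
rail [[ 0.6533  0.1748  0.018 ]
 [ 0.6422 -0.0961  0.018 ]]
d housing top ctr [[0.4428 0.136  0.048 ]] a [[ 0.4486 -0.0025  0.048 ]]
b far corners [[ 0.4045 -0.0785  0.014 ]
 [ 0.4787 -0.0968  0.014 ]] lever tip [[ 0.5701 -0.2393  0.07  ]]
```

Request:
{"op": "jog_arm", "data": {"rows": [[[0.358,-0.036,0.5],[0,0,0.208]],[[0.358,-0.036,0.75],[0,0,0.208]],[[0.358,-0.036,0.85],[0,0,0.208]],[[0.358,-0.036,0.85],[0,0,0.208]],[[0.358,-0.036,0.85],[0,0,0.208]]], "squeeze": 12}}

```text
t: 20.3
tool_pos: [0.439, 0.1353, 0.0796]
orientation: [-2.59, -1.771, 0.015]
force: [-0.0, 0.1, -0.2]
opening: 0.0929
gripper_force: 0.0
```

Request:
{"op": "jog_arm", "data": {"rows": [[[0,0,0],[0,0,0]],[[0,0,0],[0,0,0]]]}}

```text
t: 20.5
tool_pos: [0.4457, 0.1351, 0.0879]
orientation: [2.595, 1.768, 0.005]
force: [0.2, 0.1, 0.1]
opening: 0.0929
gripper_force: 0.0
```

```bash
python3 - <<'E'
from h import *
go(.4435,.135,.020,-21.3)
E
```

```text
t 20.5 pos [0.4457 0.1351 0.0879] yaw -21.5 tilt 0.22 F [0.2 0.1 0.1] open 0.0929 g 0.0
  shift [-0.005, -0.011, 0.34] turn z -0.002 | tool x in world [0.366 0.931]
```

Request:
{"op": "jog_arm", "data": {"rows": [[[-0.005,-0.01,0],[0,0,0]],[[-0.005,-0.01,0.15],[0,0,0]],[[-0.005,-0.01,0.3],[0,0,0]],[[-0.005,-0.01,0.335],[0,0,0]],[[-0.005,-0.01,0.335],[0,0,0]]], "hand": -0.5}}

```text
t: 21.0
tool_pos: [0.4412, 0.1347, 0.0184]
orientation: [-2.597, -1.767, 0.002]
force: [-0.3, -0.2, 0.3]
opening: 0.0702
gripper_force: 0.0
```

Request:
{"op": "jog_arm", "data": {"rows": [[[0,0,0],[0,0,0]],[[0,0,0],[0,0,0]]]}}

```text
t: 21.2
tool_pos: [0.4431, 0.1354, 0.0202]
orientation: [2.596, 1.767, 0.004]
force: [-0.1, 0.6, -0.0]
opening: 0.0699
gripper_force: 0.0
```

Request:
{"op": "jog_arm", "data": {"rows": [[[0,0,0],[0,0,0]],[[0,0,0],[0,0,0]],[[0,0,0],[0,0,0]],[[0,0,0],[0,0,0]],[[0,0,0],[0,0,0]]], "hand": 1}}

```text
t: 21.7
tool_pos: [0.4416, 0.1351, 0.0184]
orientation: [2.597, 1.768, 0.0]
force: [-1.1, -0.0, 2.6]
opening: 0.0439
gripper_force: 12.0
```

```bash
python3 - <<'E'
from h import *
go(.60,.137,.06,-2.6)
E
```

```text
t 21.7 pos [0.4416 0.1351 0.0184] yaw -21.5 tilt 0.01 F [-1.1 -0.   2.6] open 0.0439 g 12.0
  shift [0.299, 0.734, -0.208] turn z -0.21 | tool x in world [0.367 0.93 ]
```

Request:
{"op": "jog_arm", "data": {"rows": [[[0,0,-0.1],[0,0,0]],[[0,0,-0.225],[0,0,0]],[[0.1,0.2,-0.225],[0,0,-0.05]],[[0.2,0.4,-0.225],[0,0,-0.1]],[[0.25,0.6,-0.225],[0,0,-0.15]]]}}

```text
t: 22.2
tool_pos: [0.5732, 0.1384, 0.0636]
orientation: [2.367, 2.065, 0.002]
force: [0.0, -1.0, -0.4]
opening: 0.0438
gripper_force: 12.0
```

```bash
python3 - <<'E'
from h import *
go(.608,.140,.06,-2.6)
E
```

```text
t 22.2 pos [0.5732 0.1384 0.0636] yaw -7.8 tilt 0.08 F [ 0.  -1.  -0.4] open 0.0438 g 12.0
  shift [0.031, 0.171, 0.018] turn z -0.058 | tool x in world [0.135 0.991]
```

Request:
{"op": "jog_arm", "data": {"rows": [[[0.03,0.1,0],[0,0,-0.03]],[[0.03,0.16,0],[0,0,-0.058]],[[0.03,0.16,0],[0,0,-0.058]],[[0.03,0.16,0],[0,0,-0.058]]]}}

```text
t: 22.6
tool_pos: [0.6031, 0.139, 0.0624]
orientation: [-2.276, -2.164, 0.002]
force: [-0.2, -0.4, -2.2]
opening: 0.0442
gripper_force: 12.0
```

```bash
python3 - <<'E'
from h import *
go(.608,.140,.028,-2.6)
E
```

```text
t 22.6 pos [0.6031 0.139  0.0624] yaw -2.9 tilt 0.1 F [-0.2 -0.4 -2.2] open 0.0442 g 12.0
  shift [0.006, 0.024, 0.172] turn z -0.003 | tool x in world [0.05  0.999]
```

Request:
{"op": "jog_arm", "data": {"rows": [[[0,0.01,0.08],[0,0,0]],[[0,0.01,0.15],[0,0,0]],[[0,0.01,0.17],[0,0,0]],[[0,0.01,0.17],[0,0,0]],[[0,0.01,0.17],[0,0,0]]]}}

```text
t: 23.1
tool_pos: [0.6056, 0.139, 0.0287]
orientation: [-2.275, -2.166, 0.001]
force: [0.1, 0.7, -1.1]
opening: 0.0438
gripper_force: 12.0
```

```bash
python3 - <<'E'
from h import *
go(.6208,.145,.026,-2.6)
E
```

```text
t 23.1 pos [0.6056 0.139  0.0287] yaw -2.8 tilt 0.04 F [ 0.1  0.7 -1.1] open 0.0438 g 12.0
  shift [0.034, 0.075, 0.014] turn z -0.002 | tool x in world [0.049 0.999]
```

Request:
{"op": "jog_arm", "data": {"rows": [[[0,0,0.01],[0,0,0]],[[0,0,0.01],[0,0,0]],[[0,0.03,0.01],[0,0,0]],[[0,0.06,0.01],[0,0,0]],[[0,0.06,0.01],[0,0,0]]]}}

```text
t: 23.6
tool_pos: [0.6181, 0.1384, 0.0272]
orientation: [-2.275, -2.166, 0.001]
force: [-3.3, 0.2, -0.3]
opening: 0.044
gripper_force: 12.0
```

Request:
{"op": "jog_arm", "data": {"rows": [[[0,0.01,0],[0,0,0]],[[0,0.02,0],[0,0,0]],[[0,0.02,0],[0,0,0]]]}}

```text
t: 23.9
tool_pos: [0.6181, 0.1385, 0.0263]
orientation: [-2.27, -2.163, 0.011]
force: [-19.3, 0.2, 8.7]
opening: 0.0438
gripper_force: 12.0
```

Request:
{"op": "jog_arm", "data": {"rows": [[[0,-0.013,0],[0,0,0]],[[0.015,-0.013,0],[0,0,0]],[[0.03,-0.013,0],[0,0,0]],[[0.03,-0.013,0],[0,0,0]]]}}

```text
t: 24.3
tool_pos: [0.6183, 0.144, 0.0263]
orientation: [-2.274, -2.165, 0.005]
force: [-6.8, -1.4, -0.2]
opening: 0.0443
gripper_force: 12.0
```

Request:
{"op": "jog_arm", "data": {"rows": [[[0.01,0,0],[0,0,0]],[[0.01,0,0],[0,0,0]],[[0.01,0,0],[0,0,0]]]}}

```text
t: 24.6
tool_pos: [0.6185, 0.1457, 0.0264]
orientation: [-2.274, -2.165, 0.005]
force: [-6.1, -2.6, 0.1]
opening: 0.0439
gripper_force: 12.0
```

Request:
{"op": "jog_arm", "data": {"rows": [[[0.01,0,0],[0,0,0]],[[0.01,0,0],[0,0,0]],[[0.01,0,0],[0,0,0]]]}}

```text
t: 24.9
tool_pos: [0.6186, 0.1476, 0.0264]
orientation: [-2.274, -2.165, 0.005]
force: [-6.5, -2.4, -0.5]
opening: 0.0436
gripper_force: 12.0
```

Request:
{"op": "jog_arm", "data": {"rows": [[[0.01,0,0],[0,0,0]],[[0.01,0,0],[0,0,0]],[[0.01,0,0],[0,0,0]]]}}

```text
t: 25.2
tool_pos: [0.6186, 0.1485, 0.0264]
orientation: [-2.275, -2.166, 0.007]
force: [-7.6, -7.7, 2.8]
opening: 0.0441
gripper_force: 12.0
```

Request:
{"op": "jog_arm", "data": {"rows": [[[-0.005,0,0],[0,0,0]],[[-0.005,0,0],[0,0,0]],[[-0.005,0,0],[0,0,0]],[[-0.005,0,0],[0,0,0]]], "hand": -0.35}}

```text
t: 25.6
tool_pos: [0.6206, 0.1495, 0.0277]
orientation: [2.275, 2.166, 0.002]
force: [-0.1, -0.6, 0.5]
opening: 0.0626
gripper_force: 0.0
```

Request:
{"op": "jog_arm", "data": {"rows": [[[0,0,-0.2],[0,0,0]],[[0,0,-0.4],[0,0,0]],[[-0.4,-0.35,-1],[0,0,0]],[[-0.78,-0.7,-1],[0,0,0]],[[-0.78,-0.7,-1],[0,0,0]]]}}

```text
t: 26.1
tool_pos: [0.5328, 0.0608, 0.1889]
orientation: [2.273, 2.167, 0.003]
force: [0.6, -0.3, 0.9]
opening: 0.0624
gripper_force: 0.0
```

Request:
{"op": "jog_arm", "data": {"rows": [[[0,0,0],[0,0,0]],[[0,0,0],[0,0,0]],[[0,0,0],[0,0,0]]]}}

```text
t: 26.4
tool_pos: [0.5334, 0.0617, 0.1867]
orientation: [-2.275, -2.166, -0.0]
force: [0.6, -0.1, -0.6]
opening: 0.0627
gripper_force: 0.0
```

```bash
python3 - <<'E'
from h import *
go(.4475,-.0142,.05,-5)
c=cam('wrist','w6.png')
cv2.imwrite('pics/w6b.png',cv2.resize(cv2.imread('pics/w6.png'),(800,600),interpolation=cv2.INTER_CUBIC))
np.save('w6.npy',{k:c[k] for k in c if k!='frame'},allow_pickle=True)
E
```

```text
t 26.4 pos [0.5334 0.0617 0.1867] yaw -2.8 tilt 0.02 F [ 0.6 -0.1 -0.6] open 0.0627 g 0.0
  shift [-0.4, -0.41, 0.683] turn z 0.024 | tool x in world [0.049 0.999]
```

View pics/w6b.png

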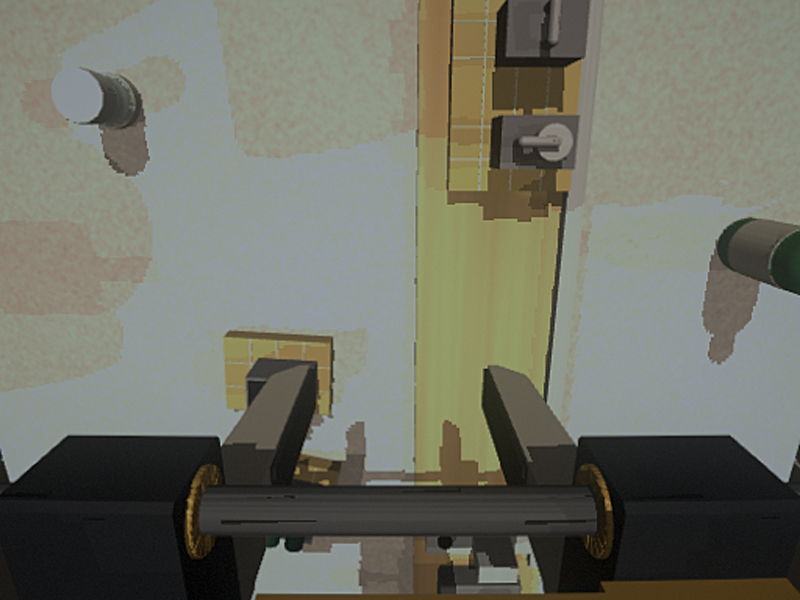

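Module d sits flush in line with the fixed module. Module a's far top corners are at (225,337) and (332,341).

```bash
python3 - <<'E'
from rect import *
w=np.load('w6.npy',allow_pickle=True).item()
q=at(w,W([(225,337),(332,341)]),.014)[:,:2]; e=q[1]-q[0]; a=np.arctan2(e[1],e[0]); print(q,np.degrees(a)); x=np.array([np.cos(a),np.sin(a)]);y=np.array([-x[1],x[0]]); c=q.mean(0)-.03*y; print('a',c,'housing',c+.008*x)
q=at(w,W([(450,190),(557,190)]),.022); print('d near edge',q)
E
```

```text
[[0.4037 0.0212]
 [0.4829 0.0141]] -5.094695909309043
a [ 0.4407 -0.0122] housing [ 0.4486 -0.0129]
d near edge [[0.5716 0.12   0.022 ]
 [0.6425 0.1167 0.022 ]]
```

Request:
{"op": "jog_arm", "data": {"rows": [[[-0.2,-0.2,0],[0,0,0.024]],[[-0.394,-0.408,0.15],[0,0,0.024]],[[-0.394,-0.408,0.4],[0,0,0.024]],[[-0.394,-0.408,0.55],[0,0,0.024]],[[-0.394,-0.408,0.55],[0,0,0.024]]], "hand": -0.5}}

```text
t: 26.95
tool_pos: [0.4423, -0.0126, 0.0706]
orientation: [-2.309, -2.117, 0.012]
force: [-1.0, 0.7, -0.8]
opening: 0.0694
gripper_force: 0.0
```

Request:
{"op": "jog_arm", "data": {"rows": [[[0,0,0],[0,0,0]],[[0,0,0],[0,0,0]]]}}

```text
t: 27.15
tool_pos: [0.4498, -0.0131, 0.0793]
orientation: [2.313, 2.123, 0.003]
force: [-0.3, 1.4, 1.1]
opening: 0.0699
gripper_force: 0.0
```

```bash
python3 - <<'E'
from h import *
go(.448,-.0130,.018,-5)
E
```

```text
t 27.15 pos [ 0.4498 -0.0131  0.0793] yaw -4.9 tilt 0.16 F [-0.3  1.4  1.1] open 0.0699 g 0.0
  shift [-0.0, -0.01, 0.306] turn z 0.001 | tool x in world [0.086 0.996]
```

Request:
{"op": "jog_arm", "data": {"rows": [[[0,-0.005,0.15],[0,0,0]],[[0,-0.005,0.27],[0,0,0]],[[0,-0.005,0.3],[0,0,0]],[[0,-0.005,0.3],[0,0,0]],[[0,-0.005,0.3],[0,0,0]]]}}

```text
t: 27.65
tool_pos: [0.4484, -0.0135, 0.019]
orientation: [2.314, 2.122, 0.003]
force: [0.7, 0.1, 1.6]
opening: 0.0701
gripper_force: 0.0
```

Request:
{"op": "jog_arm", "data": {"rows": [[[0,0,0],[0,0,0]],[[0,0,0],[0,0,0]],[[0,0,0],[0,0,0]],[[0,0,0],[0,0,0]],[[0,0,0],[0,0,0]]], "hand": 1}}

```text
t: 28.15
tool_pos: [0.4468, -0.0134, 0.0174]
orientation: [2.315, 2.123, 0.0]
force: [-1.4, -0.6, 5.2]
opening: 0.0443
gripper_force: 12.0
```

```bash
python3 - <<'E'
from h import *
go(.6015,.08,.065,-2.8)
E
```

```text
t 28.15 pos [ 0.4468 -0.0134  0.0174] yaw -5.0 tilt 0.02 F [-1.4 -0.6  5.2] open 0.0443 g 12.0
  shift [0.532, 0.73, -0.238] turn z -0.024 | tool x in world [0.087 0.996]
```

Request:
{"op": "jog_arm", "data": {"rows": [[[0,0,-0.12],[0,0,0]],[[0,0,-0.24],[0,0,0]],[[0.15,0.15,-0.24],[0,0,-0.02]],[[0.3,0.33,-0.24],[0,0,-0.024]],[[0.42,0.5,-0.24],[0,0,-0.024]]]}}

```text
t: 28.65
tool_pos: [0.5549, 0.0629, 0.0652]
orientation: [2.275, 2.166, 0.001]
force: [0.2, -0.7, -1.0]
opening: 0.0443
gripper_force: 12.0
```

Request:
{"op": "jog_arm", "data": {"rows": [[[0.1,0.15,0],[0,0,0]],[[0.1,0.22,0],[0,0,0]],[[0.1,0.22,0],[0,0,0]],[[0.1,0.22,0],[0,0,0]]]}}

```text
t: 29.05
tool_pos: [0.5976, 0.0793, 0.0642]
orientation: [-2.274, -2.166, 0.002]
force: [-0.3, 0.2, -1.7]
opening: 0.0441
gripper_force: 12.0
```

```bash
python3 - <<'E'
from h import *
go(.6015,.081,.0275,-2.8)
E
```

```text
t 29.05 pos [0.5976 0.0793 0.0642] yaw -2.8 tilt 0.11 F [-0.3  0.2 -1.7] open 0.0441 g 12.0
  shift [0.009, 0.02, 0.183] turn z -0.0 | tool x in world [0.049 0.999]
```

Request:
{"op": "jog_arm", "data": {"rows": [[[0,0.01,0.08],[0,0,0]],[[0,0.01,0.15],[0,0,0]],[[0,0.01,0.178],[0,0,0]],[[0,0.01,0.185],[0,0,0]],[[0,0.01,0.185],[0,0,0]]]}}

```text
t: 29.55
tool_pos: [0.6, 0.0793, 0.0275]
orientation: [-2.275, -2.166, 0.001]
force: [0.2, -0.2, -1.6]
opening: 0.0442
gripper_force: 12.0
```

Request:
{"op": "jog_arm", "data": {"rows": [[[0,0,0.007],[0,0,0]],[[0,0,0.007],[0,0,0]],[[0,0.03,0.007],[0,0,0]],[[0,0.07,0.007],[0,0,0]],[[0,0.07,0.007],[0,0,0]]]}}

```text
t: 30.05
tool_pos: [0.6153, 0.0785, 0.0268]
orientation: [2.275, 2.166, -0.0]
force: [-0.3, 0.4, -2.2]
opening: 0.0438
gripper_force: 12.0
```

Request:
{"op": "jog_arm", "data": {"rows": [[[0,0.01,0],[0,0,0]],[[0,0.01,0],[0,0,0]],[[0,0.01,0],[0,0,0]]]}}

```text
t: 30.35
tool_pos: [0.6153, 0.0786, 0.0261]
orientation: [-2.274, -2.165, 0.003]
force: [-5.8, -0.6, 1.4]
opening: 0.0439
gripper_force: 12.0
```

Request:
{"op": "jog_arm", "data": {"rows": [[[0.015,0,0],[0,0,0]],[[0.03,0,0],[0,0,0]],[[0.038,0,0],[0,0,0]],[[0.038,0,0],[0,0,0]]]}}

```text
t: 30.75
tool_pos: [0.6157, 0.0861, 0.0258]
orientation: [-2.274, -2.165, 0.004]
force: [-5.5, -1.0, -2.0]
opening: 0.0441
gripper_force: 12.0
```

Request:
{"op": "jog_arm", "data": {"rows": [[[0.01,0,0],[0,0,0]],[[0.01,0,0],[0,0,0]],[[0.01,0,0],[0,0,0]]]}}

```text
t: 31.05
tool_pos: [0.6157, 0.0871, 0.0259]
orientation: [-2.274, -2.166, 0.005]
force: [-5.5, -5.5, 0.3]
opening: 0.0441
gripper_force: 12.0
```

Request:
{"op": "jog_arm", "data": {"rows": [[[0.007,0,0],[0,0,0]],[[0.007,0,0],[0,0,0]],[[0.007,0,0],[0,0,0]]]}}

```text
t: 31.35
tool_pos: [0.6158, 0.0872, 0.026]
orientation: [2.275, 2.166, -0.007]
force: [-6.4, -9.8, 0.3]
opening: 0.0439
gripper_force: 12.0
```

Request:
{"op": "jog_arm", "data": {"rows": [[[-0.005,-0.01,0],[0,0,0]],[[-0.005,-0.01,0],[0,0,0]],[[-0.005,-0.01,0],[0,0,0]],[[-0.005,-0.01,0],[0,0,0]]], "hand": -0.35}}

```text
t: 31.75
tool_pos: [0.6156, 0.089, 0.0271]
orientation: [2.274, 2.166, 0.002]
force: [0.0, 0.4, -0.3]
opening: 0.0624
gripper_force: 0.0
```

Request:
{"op": "jog_arm", "data": {"rows": [[[0,0,-0.25],[0,0,0]],[[0,0,-0.5],[0,0,0]],[[0,0,-0.75],[0,0,0]],[[0,0,-0.9],[0,0,0]],[[0,0,-0.95],[0,0,0]]]}}

```text
t: 32.25
tool_pos: [0.6175, 0.089, 0.2224]
orientation: [2.271, 2.163, 0.01]
force: [-0.1, -0.1, -0.9]
opening: 0.0629
gripper_force: 0.0
```

Request:
{"op": "jog_arm", "data": {"rows": [[[-0.18,-0.15,0],[0,0,0]],[[-0.35,-0.3,0],[0,0,0]],[[-0.52,-0.5,0],[0,0,0]],[[-0.55,-0.6,0],[0,0,0]],[[-0.55,-0.6,0],[0,0,0]]]}}

```text
t: 32.75
tool_pos: [0.4872, -0.0163, 0.2152]
orientation: [-2.276, -2.163, 0.003]
force: [0.6, -0.6, -0.1]
opening: 0.0627
gripper_force: 0.0
```

Request:
{"op": "jog_arm", "data": {"rows": [[[0,0,0],[0,0,0]],[[0,0,0],[0,0,0]],[[0,0,0],[0,0,0]]], "hand": -1}}

```text
t: 33.05
tool_pos: [0.4903, -0.0148, 0.2162]
orientation: [-2.274, -2.167, 0.0]
force: [0.0, 0.2, -0.3]
opening: 0.0824
gripper_force: 0.0
```

```bash
python3 - <<'E'
from h import *
go(.4407,-.119,.05,-15.8)
c=cam('wrist','w7.png')
cv2.imwrite('pics/w7b.png',cv2.resize(cv2.imread('pics/w7.png'),(800,600),interpolation=cv2.INTER_CUBIC))
np.save('w7.npy',{k:c[k] for k in c if k!='frame'},allow_pickle=True)
E
```

```text
t 33.05 pos [ 0.4903 -0.0148  0.2162] yaw -2.8 tilt 0.03 F [ 0.   0.2 -0.3] open 0.0824 g 0.0
  shift [-0.532, -0.222, 0.831] turn z 0.145 | tool x in world [0.048 0.999]
```

View pics/w7b.png

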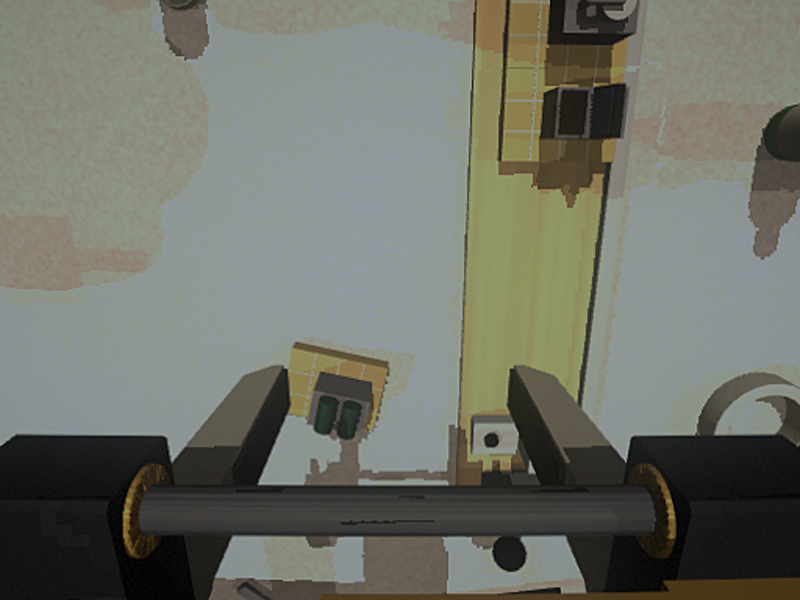

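Module a is seated beside d, with front edges in line and its near edge at row 162. Module b's far top corners are at (293,348) and (388,366).

```bash
python3 - <<'E'
from rect import *
w=np.load('w7.npy',allow_pickle=True).item()
q=at(w,W([(293,349),(388,367)]),.014)[:,:2]; e=q[1]-q[0]; a=np.arctan2(e[1],e[0]); print(q,np.degrees(a),np.linalg.norm(e)); x=np.array([np.cos(a),np.sin(a)]);y=np.array([-x[1],x[0]]); c=q.mean(0)-.03*y; h=c+.008*x;print('b',c,'housing',h)
go(*h,.05,np.degrees(a))
E
```

```text
[[ 0.4027 -0.0795]
 [ 0.4789 -0.0991]] -14.47015632249595 0.07870213473056774
b [ 0.4333 -0.1183] housing [ 0.441  -0.1203]
t 33.1 pos [ 0.4902 -0.0149  0.2163] yaw -2.8 tilt 0.03 F [ 0.2 -1.  -0.1] open 0.0861 g 0.0
  shift [-0.539, -0.22, 0.831] turn z 0.13 | tool x in world [0.048 0.999]
```

Request:
{"op": "jog_arm", "data": {"rows": [[[-0.25,-0.1,0],[0,0,0.06]],[[-0.45,-0.2,0.1],[0,0,0.13]],[[-0.534,-0.22,0.3],[0,0,0.135]],[[-0.534,-0.22,0.5],[0,0,0.135]],[[-0.534,-0.22,0.68],[0,0,0.135]]], "hand": -0.5}}

```text
t: 33.6
tool_pos: [0.4404, -0.1203, 0.0789]
orientation: [-2.493, -1.912, 0.0]
force: [0.3, -0.2, 0.2]
opening: 0.07
gripper_force: 0.0
```

Request:
{"op": "jog_arm", "data": {"rows": [[[0,0,0],[0,0,0]],[[0,0,0],[0,0,0]],[[0,0,0],[0,0,0]]]}}

```text
t: 33.9
tool_pos: [0.4424, -0.1202, 0.0831]
orientation: [2.489, 1.913, 0.003]
force: [0.5, 0.3, 0.4]
opening: 0.0699
gripper_force: 0.0
```

```bash
python3 - <<'E'
from h import *
go(.441,-.120,.018,-15)
E
```

```text
t 33.9 pos [ 0.4424 -0.1202  0.0831] yaw -14.9 tilt 0.19 F [0.5 0.3 0.4] open 0.0699 g 0.0
  shift [-0.001, -0.008, 0.325] turn z 0.001 | tool x in world [0.257 0.966]
```

Request:
{"op": "jog_arm", "data": {"rows": [[[0,-0.005,0.15],[0,0,0]],[[0,-0.005,0.27],[0,0,0]],[[0,-0.005,0.32],[0,0,0]],[[0,-0.005,0.32],[0,0,0]],[[0,-0.005,0.32],[0,0,0]]]}}

```text
t: 34.4
tool_pos: [0.4409, -0.12, 0.0184]
orientation: [2.49, 1.913, 0.002]
force: [0.0, 0.4, 0.2]
opening: 0.0695
gripper_force: 0.0
```

Request:
{"op": "jog_arm", "data": {"rows": [[[0,0,0],[0,0,0]],[[0,0,0],[0,0,0]],[[0,0,0],[0,0,0]],[[0,0,0],[0,0,0]],[[0,0,0],[0,0,0]]], "hand": 1}}

```text
t: 34.9
tool_pos: [0.4398, -0.1197, 0.0171]
orientation: [2.491, 1.913, 0.0]
force: [-1.5, 0.1, 4.9]
opening: 0.044
gripper_force: 12.0
```

```bash
python3 - <<'E'
from h import *
go(.599,.020,.065,-2.8)
E
```

```text
t 34.9 pos [ 0.4398 -0.1197  0.0171] yaw -15.0 tilt 0.03 F [-1.5  0.1  4.9] open 0.044 g 12.0
  shift [0.88, 0.589, -0.239] turn z -0.135 | tool x in world [0.258 0.966]
```

Request:
{"op": "jog_arm", "data": {"rows": [[[0,0,-0.12],[0,0,0]],[[0,0,-0.24],[0,0,0]],[[0.2,0.1,-0.24],[0,0,-0.04]],[[0.38,0.2,-0.24],[0,0,-0.08]],[[0.5,0.3,-0.24],[0,0,-0.12]]]}}

```text
t: 35.4
tool_pos: [0.5243, -0.0367, 0.0647]
orientation: [-2.297, -2.143, -0.001]
force: [-0.4, -0.3, -1.6]
opening: 0.044
gripper_force: 12.0
```

Request:
{"op": "jog_arm", "data": {"rows": [[[0,0,0],[0,0,0]],[[0,0,0],[0,0,0]]]}}

```text
t: 35.6
tool_pos: [0.523, -0.038, 0.0639]
orientation: [-2.299, -2.14, 0.002]
force: [0.3, -0.4, -1.8]
opening: 0.0438
gripper_force: 12.0
```

```bash
python3 - <<'E'
from h import *
go(.599,.020,.065,-2.8)
E
```

```text
t 35.6 pos [ 0.523  -0.038   0.0639] yaw -4.1 tilt 0.09 F [ 0.3 -0.4 -1.8] open 0.0438 g 12.0
  shift [0.316, 0.358, -0.006] turn z -0.014 | tool x in world [0.071 0.997]
```

Request:
{"op": "jog_arm", "data": {"rows": [[[0.15,0.16,0],[0,0,-0.014]],[[0.3,0.3,0],[0,0,-0.014]],[[0.316,0.35,0],[0,0,-0.014]],[[0.316,0.35,0],[0,0,-0.014]],[[0.316,0.35,0],[0,0,-0.014]]]}}

```text
t: 36.1
tool_pos: [0.5965, 0.0186, 0.064]
orientation: [-2.277, -2.163, 0.002]
force: [-0.7, -0.9, -1.7]
opening: 0.0439
gripper_force: 12.0
```

Request:
{"op": "jog_arm", "data": {"rows": [[[0,0,0.08],[0,0,0]],[[0,0,0.15],[0,0,0]],[[0,0,0.18],[0,0,0]],[[0,0,0.185],[0,0,0]],[[0,0,0.185],[0,0,0]]]}}

```text
t: 36.6
tool_pos: [0.5973, 0.0194, 0.0271]
orientation: [-2.277, -2.164, 0.001]
force: [1.5, -0.5, -1.7]
opening: 0.044
gripper_force: 12.0
```

```bash
python3 - <<'E'
from h import *
go(.6126,.027,.026,-2.8)
E
```

```text
t 36.6 pos [0.5973 0.0194 0.0271] yaw -2.9 tilt 0.05 F [ 1.5 -0.5 -1.7] open 0.044 g 12.0
  shift [0.042, 0.074, 0.006] turn z -0.001 | tool x in world [0.051 0.999]
```

Request:
{"op": "jog_arm", "data": {"rows": [[[0,0,0.005],[0,0,0]],[[0,0.03,0.005],[0,0,0]],[[0,0.06,0.005],[0,0,0]],[[0,0.075,0.005],[0,0,0]],[[0,0.075,0.005],[0,0,0]]]}}

```text
t: 37.1
tool_pos: [0.6124, 0.0187, 0.0263]
orientation: [-2.276, -2.164, 0.002]
force: [-3.7, -0.4, -0.1]
opening: 0.0438
gripper_force: 12.0
```

Request:
{"op": "jog_arm", "data": {"rows": [[[0,0.007,0],[0,0,0]],[[0,0.007,0],[0,0,0]],[[0,0.007,0],[0,0,0]]]}}

```text
t: 37.4
tool_pos: [0.6125, 0.0187, 0.0259]
orientation: [-2.275, -2.163, 0.005]
force: [-8.0, 0.2, 0.9]
opening: 0.0437
gripper_force: 12.0
```

Request:
{"op": "jog_arm", "data": {"rows": [[[0.015,0,0],[0,0,0]],[[0.03,0,0],[0,0,0]],[[0.036,0,0],[0,0,0]],[[0.036,0,0],[0,0,0]]]}}

```text
t: 37.8
tool_pos: [0.6128, 0.0256, 0.0256]
orientation: [-2.275, -2.163, 0.005]
force: [-7.9, -0.5, -1.0]
opening: 0.0442
gripper_force: 12.0
```

Request:
{"op": "jog_arm", "data": {"rows": [[[0.01,0,0],[0,0,0]],[[0.01,0,0],[0,0,0]],[[0.01,0,0],[0,0,0]]]}}

```text
t: 38.1
tool_pos: [0.6129, 0.0275, 0.0256]
orientation: [-2.275, -2.163, 0.005]
force: [-6.4, -2.0, -1.6]
opening: 0.0443
gripper_force: 12.0
```

Request:
{"op": "jog_arm", "data": {"rows": [[[0.008,0,0],[0,0,0]],[[0.008,0,0],[0,0,0]],[[0.008,0,0],[0,0,0]]]}}

```text
t: 38.4
tool_pos: [0.613, 0.028, 0.0257]
orientation: [-2.276, -2.164, 0.007]
force: [-6.8, -6.3, -1.0]
opening: 0.0436
gripper_force: 12.0
```

Request:
{"op": "jog_arm", "data": {"rows": [[[0.008,0,0],[0,0,0]],[[0.008,0,0],[0,0,0]],[[0.008,0,0],[0,0,0]]]}}

```text
t: 38.7
tool_pos: [0.613, 0.0286, 0.0259]
orientation: [-2.277, -2.164, 0.009]
force: [-8.2, -10.1, 1.9]
opening: 0.0439
gripper_force: 12.0
```

Request:
{"op": "jog_arm", "data": {"rows": [[[-0.008,-0.015,0],[0,0,0]],[[-0.008,-0.015,0],[0,0,0]],[[-0.008,-0.015,0],[0,0,0]],[[-0.008,-0.015,0],[0,0,0]]], "hand": -0.35}}

```text
t: 39.1
tool_pos: [0.6123, 0.0299, 0.0271]
orientation: [2.276, 2.164, 0.002]
force: [-0.9, 0.0, 0.1]
opening: 0.0626
gripper_force: 0.0
```

Request:
{"op": "jog_arm", "data": {"rows": [[[0,0,-0.25],[0,0,0]],[[0,0,-0.5],[0,0,0]],[[-0.2,0,-0.55],[0,0,0]],[[-0.42,0,-0.55],[0,0,0]],[[-0.6,0,-0.55],[0,0,0]]]}}

```text
t: 39.6
tool_pos: [0.6065, -0.0918, 0.1383]
orientation: [2.274, 2.164, 0.002]
force: [-0.8, -0.1, -0.1]
opening: 0.0629
gripper_force: 0.0
```

Request:
{"op": "jog_arm", "data": {"rows": [[[-0.15,0,0],[0,0,0]],[[-0.15,0,0],[0,0,0]],[[-0.15,0,0],[0,0,0]]]}}

```text
t: 39.9
tool_pos: [0.6043, -0.1204, 0.1368]
orientation: [-2.278, -2.163, -0.001]
force: [-0.0, -0.4, 0.0]
opening: 0.0629
gripper_force: 0.0
```

```bash
python3 - <<'E'
from h import *
go(.597,-.1655,.032,-2.8)
c=cam('side','s8.png')
a=cv2.imread('pics/s8.png')[155:295,190:320]
cv2.imwrite('pics/s8b.png',cv2.resize(a,None,fx=4.25,fy=4.25,interpolation=cv2.INTER_CUBIC))
E
```

```text
t 39.9 pos [ 0.6043 -0.1204  0.1368] yaw -3.0 tilt 0.03 F [-0.  -0.4  0. ] open 0.0629 g 0.0
  shift [-0.227, -0.025, 0.524] turn z -0.002 | tool x in world [0.052 0.999]
```

View pics/s8b.png

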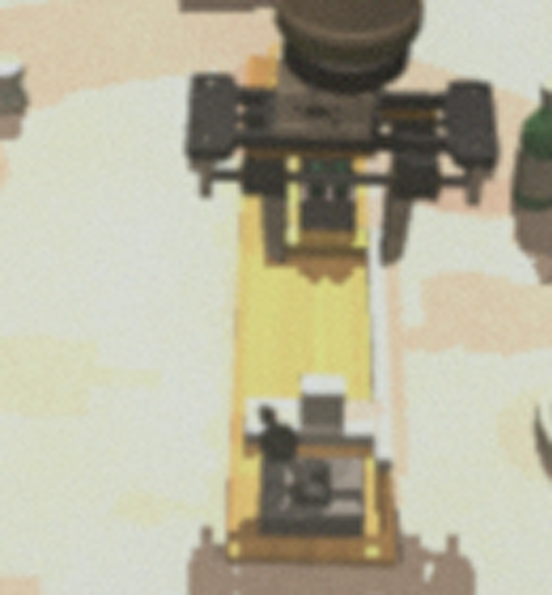

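Module b is placed at (325,200). The stop tab's top face is centred at about (323,384), and the lever knob is at (278,438).

```bash
python3 - <<'E'
from h import *
c=cam('side'); S=lambda p:np.array(p)/4.25+[190,155]-.4
p=at(c,S([[323,384]]),.058)[0]; print(p, at(c,S([[278,438]]),.075),at(c,S([[310,480]]),.035))
go(p[0],p[1],.032,-2.8)
E
```

```text
[ 0.59872633 -0.16642558  0.058     ] [[ 0.5659227 -0.223728   0.075    ]] [[ 0.58776277 -0.22874634  0.035     ]]
t 40.0 pos [ 0.6043 -0.1191  0.1366] yaw -2.9 tilt 0.03 F [-0.5  0.   0.1] open 0.0626 g 0.0
  shift [-0.238, -0.016, 0.523] turn z -0.001 | tool x in world [0.05  0.999]
```

Request:
{"op": "jog_arm", "data": {"rows": [[[-0.15,-0.016,0],[0,0,0]],[[-0.236,-0.016,0.15],[0,0,0]],[[-0.236,-0.016,0.35],[0,0,0]],[[-0.236,-0.016,0.5],[0,0,0]],[[-0.236,-0.016,0.5],[0,0,0]]]}}

```text
t: 40.5
tool_pos: [0.5946, -0.1643, 0.031]
orientation: [-2.269, -2.16, 0.006]
force: [-1.2, -0.1, -0.1]
opening: 0.0628
gripper_force: 0.0
```

Request:
{"op": "jog_arm", "data": {"rows": [[[0,0,0],[0,0,0]],[[0,0,0],[0,0,0]]]}}

```text
t: 40.7
tool_pos: [0.6004, -0.167, 0.0392]
orientation: [2.273, 2.164, 0.003]
force: [0.0, 0.5, -0.1]
opening: 0.0629
gripper_force: 0.0
```

Request:
{"op": "jog_arm", "data": {"rows": [[[0,0,0],[0,0,0]],[[0,0,0],[0,0,0]],[[0,0,0],[0,0,0]],[[0,0,0],[0,0,0]],[[0,0,0],[0,0,0]]], "hand": 1, "squeeze": 25}}

```text
t: 41.2
tool_pos: [0.5987, -0.1673, 0.0368]
orientation: [2.277, 2.164, 0.0]
force: [-0.3, -1.0, 1.7]
opening: 0.0299
gripper_force: 25.0
```

Request:
{"op": "jog_arm", "data": {"rows": [[[0.1,0,0],[0,0,0]],[[0.2,0,0],[0,0,0]],[[0.3,0,0],[0,0,0]],[[0.4,0,0],[0,0,0]],[[0.4,0,0],[0,0,0]]]}}

```text
t: 41.7
tool_pos: [0.6026, -0.0852, 0.0369]
orientation: [-2.274, -2.166, -0.001]
force: [-1.4, 1.7, 4.0]
opening: 0.0297
gripper_force: 25.0
```

Request:
{"op": "jog_arm", "data": {"rows": [[[0.1,0,0],[0,0,0]],[[0.2,0,0],[0,0,0]],[[0.26,0,0],[0,0,0]],[[0.26,0,0],[0,0,0]],[[0.26,0,0],[0,0,0]]]}}

```text
t: 42.2
tool_pos: [0.6049, -0.0351, 0.0368]
orientation: [-2.275, -2.165, 0.0]
force: [-4.9, 1.1, 5.9]
opening: 0.0301
gripper_force: 25.0
```

Request:
{"op": "jog_arm", "data": {"rows": [[[0.03,0,0],[0,0,0]],[[0.06,0,0],[0,0,0]],[[0.06,0,0],[0,0,0]],[[0.06,0,0],[0,0,0]]]}}

```text
t: 42.6
tool_pos: [0.6055, -0.0235, 0.0368]
orientation: [-2.276, -2.164, 0.0]
force: [-6.1, 1.7, 6.0]
opening: 0.0298
gripper_force: 25.0
```

Request:
{"op": "jog_arm", "data": {"rows": [[[0.01,0,0],[0,0,0]],[[0.015,0,0],[0,0,0]],[[0.015,0,0],[0,0,0]],[[0.015,0,0],[0,0,0]]]}}

```text
t: 43.0
tool_pos: [0.6056, -0.0211, 0.0368]
orientation: [-2.277, -2.164, 0.001]
force: [-5.1, -0.4, 5.4]
opening: 0.0301
gripper_force: 25.0
```

Request:
{"op": "jog_arm", "data": {"rows": [[[0.01,0,0],[0,0,0]],[[0.01,0,0],[0,0,0]],[[0.01,0,0],[0,0,0]]]}}

```text
t: 43.3
tool_pos: [0.6057, -0.0191, 0.0369]
orientation: [-2.277, -2.164, 0.001]
force: [-5.1, 0.1, 6.4]
opening: 0.0299
gripper_force: 25.0
```

Request:
{"op": "jog_arm", "data": {"rows": [[[0.01,0,0],[0,0,0]],[[0.01,0,0],[0,0,0]],[[0.01,0,0],[0,0,0]]]}}

```text
t: 43.6
tool_pos: [0.6058, -0.0177, 0.0369]
orientation: [-2.277, -2.164, 0.002]
force: [-4.9, -2.5, 6.1]
opening: 0.0299
gripper_force: 25.0
```

Request:
{"op": "jog_arm", "data": {"rows": [[[0.01,0,0],[0,0,0]],[[0.01,0,0],[0,0,0]],[[0.01,0,0],[0,0,0]]]}}

```text
t: 43.9
tool_pos: [0.6058, -0.0175, 0.0369]
orientation: [2.276, 2.163, -0.005]
force: [-6.5, -9.9, 6.5]
opening: 0.0296
gripper_force: 25.0
```

Request:
{"op": "jog_arm", "data": {"rows": [[[0.008,0,0],[0,0,0]],[[0.008,0,0],[0,0,0]],[[0.008,0,0],[0,0,0]]]}}

```text
t: 44.2
tool_pos: [0.6058, -0.0175, 0.0369]
orientation: [2.276, 2.161, -0.008]
force: [-6.0, -16.1, 7.0]
opening: 0.0297
gripper_force: 25.0
```

Request:
{"op": "jog_arm", "data": {"rows": [[[0,0,0],[0,0,0]],[[0,0,0],[0,0,0]],[[0,0,0],[0,0,0]],[[0,0,0],[0,0,0]]], "hand": -0.35}}

```text
t: 44.6
tool_pos: [0.6064, -0.0126, 0.0365]
orientation: [-2.276, -2.165, -0.0]
force: [0.2, 0.4, 0.1]
opening: 0.0569
gripper_force: 0.0
```

Request:
{"op": "jog_arm", "data": {"rows": [[[0,0,-0.25],[0,0,0]],[[0,0,-0.5],[0,0,0]],[[0,0,-0.75],[0,0,0]],[[0,0,-1],[0,0,0]],[[0,0,-1],[0,0,0]]]}}

```text
t: 45.1
tool_pos: [0.6106, -0.0128, 0.2467]
orientation: [2.268, 2.158, 0.015]
force: [0.3, -0.4, 0.7]
opening: 0.0631
gripper_force: 0.0
```

```bash
python3 - <<'E'
from h import *
go(.53,-.1,.24,-2.8)
c=cam('wrist','w9.png')
cv2.imwrite('pics/w9b.png',cv2.resize(cv2.imread('pics/w9.png'),(800,600),interpolation=cv2.INTER_CUBIC))
np.save('w9.npy',{k:c[k] for k in c if k!='frame'},allow_pickle=True)
E
```

```text
t 45.1 pos [ 0.6106 -0.0128  0.2467] yaw -2.9 tilt 0.85 F [ 0.3 -0.4  0.7] open 0.0631 g 0.0
  shift [-0.455, -0.381, 0.028] turn z -0.001 | tool x in world [0.05  0.999]
```

View pics/w9b.png

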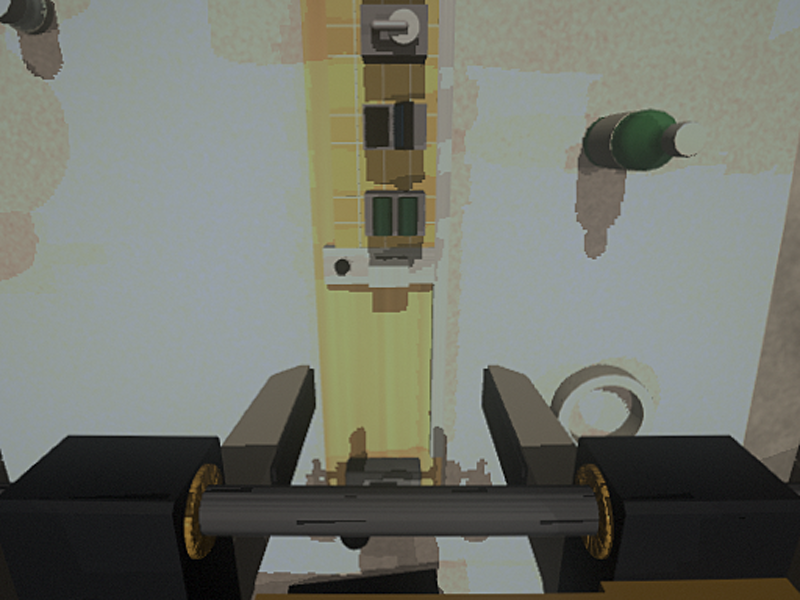

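Row closed: module b touches the stop at row 248, and the front edges line up. Next is the lever.

Request:
{"op": "jog_arm", "data": {"rows": [[[-0.2,-0.1,0],[0,0,0]],[[-0.4,-0.2,0],[0,0,0]],[[-0.56,-0.3,0],[0,0,0]],[[-0.56,-0.42,0.2],[0,0,0]],[[-0.56,-0.42,0.3],[0,0,0]]], "hand": 1}}

```text
t: 45.65
tool_pos: [0.5119, -0.1203, 0.1713]
orientation: [-2.274, -2.158, 0.006]
force: [0.8, -0.1, -0.0]
opening: 0.0273
gripper_force: 0.0
```

Request:
{"op": "jog_arm", "data": {"rows": [[[-0.2,0,0.1],[0,0,0]],[[-0.4,0,0.2],[0,0,0]],[[-0.56,0,0.2],[0,0,0]],[[-0.56,0,0.2],[0,0,0]],[[-0.56,0,0.2],[0,0,0]]]}}

```text
t: 46.15
tool_pos: [0.5103, -0.2321, 0.1352]
orientation: [-2.277, -2.161, 0.0]
force: [-0.3, -0.7, -0.2]
opening: 0.0004
gripper_force: 0.0
```

```bash
python3 - <<'E'
from h import *
go(.515,-.231,.065,-2.8)
for n in ('side','scene'): cam(n,n+'10.png')
a=cv2.imread('pics/side10.png')[225:315,210:320]; b=cv2.imread('pics/scene10.png')[110:200,170:280]
cv2.imwrite('pics/l10.png',cv2.resize(np.hstack([a,b]),None,fx=3.6,fy=3.6,interpolation=cv2.INTER_CUBIC))
E
```

```text
t 46.15 pos [ 0.5103 -0.2321  0.1352] yaw -3.0 tilt 0.14 F [-0.3 -0.7 -0.2] open 0.0004 g 0.0
  shift [0.006, 0.024, 0.351] turn z -0.002 | tool x in world [0.052 0.999]
```

View pics/l10.png

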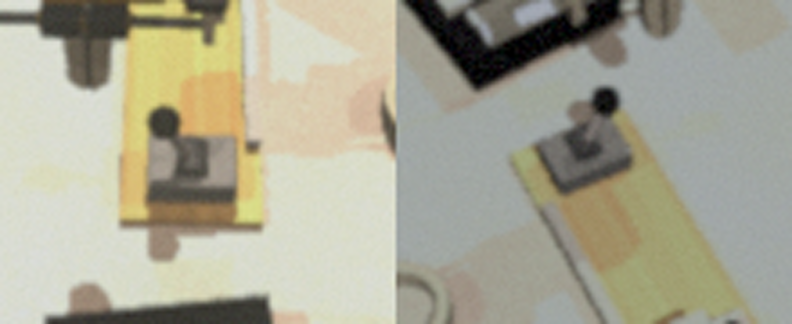

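The knob is at (164,122) in the side half and (604,101) in the scene half. The lever foot is at (190,162) and (583,142).

```bash
python3 - <<'E'
from h import *
from scipy.optimize import least_squares
a=cam('side');b=cam('scene')
for u,v in [((164,122),(604,101)),((190,160),(583,142))]:
    pa=np.array(u)/3.6+[210,225]-.4; pb=np.array(v)/3.6+[170-110,110]-.4
    r=least_squares(lambda X:np.r_[px(a,X)[0]-pa,px(b,X)[0]-pb],[.57,-.23,.07]); print(r.x.round(4),r.fun.round(2))
go(.515,-.231,.065,-2.8)
E
```

```text
[ 0.5668 -0.2303  0.0797] [ 0.28  0.08  0.3  -0.1 ]
[ 0.588  -0.2335  0.0341] [ 0.33  0.09  0.36 -0.11]
t 46.35 pos [ 0.5113 -0.2311  0.1366] yaw -2.8 tilt 0.01 F [-0.7 -0.2  0.1] open 0.0005 g 0.0
  shift [0.001, 0.018, 0.358] turn z -0.0 | tool x in world [0.049 0.999]
```

Request:
{"op": "jog_arm", "data": {"rows": [[[0,0,0.15],[0,0,0]],[[0,0,0.3],[0,0,0]],[[0,0,0.345],[0,0,0]],[[0,0,0.345],[0,0,0]]]}}

```text
t: 46.75
tool_pos: [0.5101, -0.2309, 0.0662]
orientation: [-2.273, -2.164, 0.001]
force: [-1.2, 0.0, 0.4]
opening: 0.0007
gripper_force: 0.0
```

Request:
{"op": "jog_arm", "data": {"rows": [[[0,0.07,0],[0,0,0]],[[0,0.14,0],[0,0,0]],[[0,0.2,0],[0,0,0]],[[0,0.26,0],[0,0,0]],[[0,0.3,0],[0,0,0]]]}}

```text
t: 47.25
tool_pos: [0.5729, -0.2356, 0.07]
orientation: [2.274, 2.163, 0.001]
force: [-1.2, -0.5, 0.9]
opening: 0.0004
gripper_force: 0.7
```

Request:
{"op": "jog_arm", "data": {"rows": [[[0,0.02,0],[0,0,0]],[[0,0.04,0],[0,0,0]],[[0,0.05,0],[0,0,0]],[[0,0.05,0],[0,0,0]]]}}

```text
t: 47.65
tool_pos: [0.5811, -0.2358, 0.0677]
orientation: [2.277, 2.165, 0.0]
force: [0.2, 0.6, 0.6]
opening: 0.0003
gripper_force: 0.0
```

Request:
{"op": "jog_arm", "data": {"rows": [[[0,0.02,0],[0,0,0]],[[0,0.04,0],[0,0,0]],[[0,0.04,0],[0,0,0]]]}}

```text
t: 47.95
tool_pos: [0.5874, -0.236, 0.067]
orientation: [-2.274, -2.162, 0.004]
force: [-8.6, 0.7, 4.2]
opening: 0.0002
gripper_force: 4.4
```

Request:
{"op": "jog_arm", "data": {"rows": [[[0,0.02,0],[0,0,0]],[[0,0.03,0],[0,0,0]],[[0,0.03,0],[0,0,0]]]}}

```text
t: 48.25
tool_pos: [0.5881, -0.236, 0.0667]
orientation: [-2.268, -2.155, 0.014]
force: [-36.2, 4.2, 22.6]
opening: 0.0005
gripper_force: 19.0
```

The lever is at its end stop: force rose while position held at x ≈ 0.588, as expected for full throw. I'll retract, lift away and check.

Request:
{"op": "jog_arm", "data": {"rows": [[[0,-0.1,0],[0,0,0]],[[0,-0.25,0],[0,0,0]],[[0,-0.4,0],[0,0,0]],[[0,-0.4,-0.2],[0,0,0]],[[0,-0.4,-0.4],[0,0,0]]]}}

```text
t: 48.75
tool_pos: [0.5124, -0.2313, 0.1459]
orientation: [-2.274, -2.16, 0.002]
force: [1.5, -1.4, 0.5]
opening: 0.0007
gripper_force: 0.0
```

Request:
{"op": "jog_arm", "data": {"rows": [[[0,-0.1,-0.25],[0,0,0]],[[0,-0.2,-0.5],[0,0,0]],[[0,-0.2,-0.5],[0,0,0]],[[0,-0.2,-0.5],[0,0,0]]]}}

```text
t: 49.15
tool_pos: [0.4763, -0.2313, 0.2507]
orientation: [2.273, 2.16, 0.003]
force: [1.2, 0.3, 0.2]
opening: 0.0006
gripper_force: 0.0
```

```bash
python3 - <<'E'
from h import *
go(.5,-.23,.25,-2.8)
for n in ('side','scene'): cam(n,n+'11.png')
a=cv2.imread('pics/side11.png')[150:384,190:320]; b=cv2.imread('pics/scene11.png')[70:304,170:330]
cv2.imwrite('pics/l11.png',cv2.resize(np.hstack([a,b]),None,fx=2.56,fy=2.56,interpolation=cv2.INTER_CUBIC))
E
```

```text
t 49.15 pos [ 0.4763 -0.2313  0.2507] yaw -2.9 tilt 0.33 F [1.2 0.3 0.2] open 0.0006 g 0.0
  shift [0.012, 0.118, 0.004] turn z -0.001 | tool x in world [0.051 0.999]
```

View pics/l11.png

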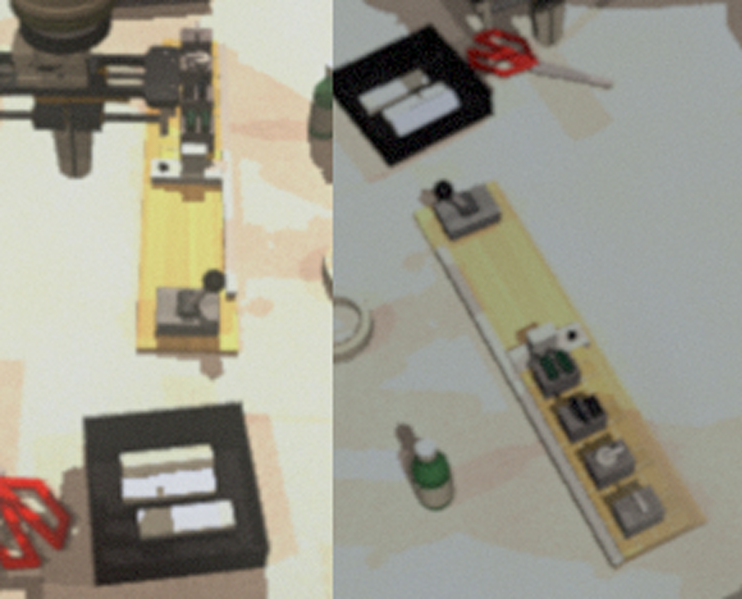

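Side view (left): the row is closed and the stop is up. The lever knob is leaning back at (213,281), and the offcuts are in the tray at about (165,460), (168,485) and (185,518). I'll check the knob position once, then hand in.

```bash
python3 - <<'E'
from h import *
from scipy.optimize import least_squares
a=cam('side');b=cam('scene')
pa=np.array((213,281))/2.56+[190,150]-.4; pb=np.array((443,190))/2.56+[40,70]-.4
r=least_squares(lambda X:np.r_[px(a,X)[0]-pa,px(b,X)[0]-pb],[.6,-.23,.07]); print(r.x.round(4),r.fun.round(2))
d0=np.array([.5668-.5885,.0797-.034]); d1=np.array([r.x[0]-.5885,r.x[2]-.034]); print(np.arctan2(*d0),np.arctan2(*d1))
E
```

```text
[ 0.6151 -0.2327  0.0778] [ 0.35  0.08  0.38 -0.11]
-0.4433144257835714 0.5456185089352925
```

The lever swung about 0.99 rad, which is full throw.

```bash
python3 -c "
from plant import robot
print(robot.close_job())"
```

```text
the job is handed in; nothing more can be done
None
```

The job is handed in, and the hand-in returned no verdict; going by the last pictures and force readings, all three offcuts are in the scrap tray, the three loose modules stand in a closed row against the rail, the end stop touches the last one, and the lever is fully back (about 0.99 rad measured).

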